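Load the wind-out tray of the UV cabinet

TASK

Put the spatulas and brushes lying on the bench away in the UV cabinet: unfold the crank's black handle until it stands fully upright, then wind the tray all the way out from under the amber hood. Lay every tool flat and lengthways in the tray, one to a compartment with its head (blade or bristles) towards the hood; then wind the tray fully back in and finally fold the crank handle down flat on its arm again. Leave the bottle, the beaker and the dish alone.

Things in the scene. Friction and masses are not known exactly. Their poses are not given: they have to be found in the camera images.
- station: The UV cabinet, fixed to the bench: white base plate with an open-fronted amber hood (280 wide, 215 deep, top 118 mm above the bench) at its far end, and at its right a white gearbox (95 x 110, 72 high) with a crank on top. Origin at bench level under the centre of the tray when wound fully out; own x points towards the hood (the way the tray goes in), z up. Hood front edge at x = +120 mm.
- carriage (a joint): How far the steel tray is wound out, m: 0 fully in under the hood, 0.22 fully out in front of it. Geared to the crank and moved with it (one full turn for the whole way).
- crank (a joint): Crank angle, rad: 0 with the tray fully in, 6.28 (one full turn) with the tray fully out, hard stops at both. Grows counterclockwise seen from above (winds out). At 0 and at 6.28 the arm points from its vertical axis along the cabinet's +x. Light friction (about 0.15 N m), stays where it is left.
- grip_fold (a joint): Fold of the crank's handle, rad: 0 lying flat along the arm, pointing from the arm's end back to the crank axis; 1.57 standing upright at the arm's end, its top then 191 mm above the bench (hard stop). Hinge is level and square to the arm; friction of about 0.12 N m keeps it where it is left.
- crank_axis (a point): Point on the crank's vertical axis, at the height of the handle's hinge (116 mm above the bench), above the gearbox. Its x and z axes are those of the cabinet.
- crank_hinge (a point): The handle's hinge, at the end of the crank arm, 75 mm from the crank axis. The arm is a bar 14 mm wide and 8 thick, its top 13 mm below this point, its underside 23 mm above the gearbox.
- crank_grip (a point): The place to take the crank's black handle: on the handle's centre line, 50 mm from its hinge. The handle is round, 24 mm across, and ends 75 mm from the hinge; wider than the arm below it, so it can be pinched from above across the arm when folded. Its black sleeve spins freely about its own length, and a pinched handle can pivot between the fingers.
- bay0 (a point): Centre of the floor of one tray compartment, moves with the tray; x runs along the compartment towards the hood, z up. Compartment inside: 152 mm along x, 56 mm across (pitch 60 mm; bay0 to bay3 in order of y), floor 32 mm above the bench, walls and dividers 20 mm high and 4 thick. Dividers and side walls are cut away from x = -50 to +20 mm so that fingers fit beside a handle.
- bay1 (a point): Centre of the floor of one tray compartment, moves with the tray; x runs along the compartment towards the hood, z up. Compartment inside: 152 mm along x, 56 mm across (pitch 60 mm; bay0 to bay3 in order of y), floor 32 mm above the bench, walls and dividers 20 mm high and 4 thick. Dividers and side walls are cut away from x = -50 to +20 mm so that fingers fit beside a handle.
- bay2 (a point): Centre of the floor of one tray compartment, moves with the tray; x runs along the compartment towards the hood, z up. Compartment inside: 152 mm along x, 56 mm across (pitch 60 mm; bay0 to bay3 in order of y), floor 32 mm above the bench, walls and dividers 20 mm high and 4 thick. Dividers and side walls are cut away from x = -50 to +20 mm so that fingers fit beside a handle.
- bay3 (a point): Centre of the floor of one tray compartment, moves with the tray; x runs along the compartment towards the hood, z up. Compartment inside: 152 mm along x, 56 mm across (pitch 60 mm; bay0 to bay3 in order of y), floor 32 mm above the bench, walls and dividers 20 mm high and 4 thick. Dividers and side walls are cut away from x = -50 to +20 mm so that fingers fit beside a handle.
- spatula_a: Lab spatula, 130 mm long, lying flat: grey plastic handle and a thin flat steel blade (26 wide, 3 thick, x = +5 to +65 mm) as its head; origin on its underside, midway along its length; own x runs along it towards the head, z up. Handle: bar 16 wide x 18 high, from x = -65 to +10 mm; it balances at about x = -10 mm. May be absent.
- spatula_b: As spatula_a. May be absent.
- brush_a: Bench brush, 130 mm long, lying flat: wooden handle and a wider head (28 wide, 16 high, x = +10 to +65 mm) ending in white bristles (a rigid block); origin on its underside, midway along its length; own x runs along it towards the head, z up. Handle: bar 16 wide x 18 high, from x = -65 to +10 mm; it balances at about x = 0 mm. May be absent.
- brush_b: As brush_a. May be absent.
- spatula_a_head (a point): The middle of this tool's head, 45 mm along x from its origin.
- spatula_b_head (a point): The middle of this tool's head, 45 mm along x from its origin.
- brush_a_head (a point): The middle of this tool's head, 45 mm along x from its origin.
- brush_b_head (a point): The middle of this tool's head, 45 mm along x from its origin.
- reagent: Bystander: amber reagent bottle, 72 across, 170 high; origin under its centre.
- beaker: Bystander: glass beaker, 72 across, 90 high; origin under its centre.
- dish: Bystander: white porcelain dish, 90 across, 50 high; origin under its centre.
Not all that is in view belongs to the job. What is shaped like the brush_b but red is not meant.

How it is judged:
On the way, in this order (a step that is already met when the one before it is completed fails the run):
1. the crank handle is unfolded upright (over 1.35 rad) while the tray is still in (value of joint grip_fold above 1.35 rad and value of joint carriage below 0.025 m), for 0.2 s.
2. the tray is wound out to within 12 mm of its stop, the handle unfolded (value of joint grip_fold above 1.2 rad and value of joint carriage above 0.208 m), for 0.2 s.
3. with the tray out, every tool lies in its own compartment, flat, head towards the hood (value of joint carriage above 0.2 m and ((x of spatula_a in the frame of bay0 between -0.03 and 0.03 m and y of spatula_a in the frame of bay0 between -0.024 and 0.024 m and z of spatula_a in the frame of bay0 between -0.006 and 0.008 m and angle between spatula_a's own z axis and vertical below 0.15 rad and x of spatula_a_head in the frame of bay0 above 0.015 m) or (x of spatula_a in the frame of bay1 between -0.03 and 0.03 m and y of spatula_a in the frame of bay1 between -0.024 and 0.024 m and z of spatula_a in the frame of bay1 between -0.006 and 0.008 m and angle between spatula_a's own z axis and vertical below 0.15 rad and x of spatula_a_head in the frame of bay1 above 0.015 m) or (x of spatula_a in the frame of bay2 between -0.03 and 0.03 m and y of spatula_a in the frame of bay2 between -0.024 and 0.024 m and z of spatula_a in the frame of bay2 between -0.006 and 0.008 m and angle between spatula_a's own z axis and vertical below 0.15 rad and x of spatula_a_head in the frame of bay2 above 0.015 m) or (x of spatula_a in the frame of bay3 between -0.03 and 0.03 m and y of spatula_a in the frame of bay3 between -0.024 and 0.024 m and z of spatula_a in the frame of bay3 between -0.006 and 0.008 m and angle between spatula_a's own z axis and vertical below 0.15 rad and x of spatula_a_head in the frame of bay3 above 0.015 m)) and ((x of spatula_b in the frame of bay0 between -0.03 and 0.03 m and y of spatula_b in the frame of bay0 between -0.024 and 0.024 m and z of spatula_b in the frame of bay0 between -0.006 and 0.008 m and angle between spatula_b's own z axis and vertical below 0.15 rad and x of spatula_b_head in the frame of bay0 above 0.015 m) or (x of spatula_b in the frame of bay1 between -0.03 and 0.03 m and y of spatula_b in the frame of bay1 between -0.024 and 0.024 m and z of spatula_b in the frame of bay1 between -0.006 and 0.008 m and angle between spatula_b's own z axis and vertical below 0.15 rad and x of spatula_b_head in the frame of bay1 above 0.015 m) or (x of spatula_b in the frame of bay2 between -0.03 and 0.03 m and y of spatula_b in the frame of bay2 between -0.024 and 0.024 m and z of spatula_b in the frame of bay2 between -0.006 and 0.008 m and angle between spatula_b's own z axis and vertical below 0.15 rad and x of spatula_b_head in the frame of bay2 above 0.015 m) or (x of spatula_b in the frame of bay3 between -0.03 and 0.03 m and y of spatula_b in the frame of bay3 between -0.024 and 0.024 m and z of spatula_b in the frame of bay3 between -0.006 and 0.008 m and angle between spatula_b's own z axis and vertical below 0.15 rad and x of spatula_b_head in the frame of bay3 above 0.015 m)) and ((x of brush_a in the frame of bay0 between -0.03 and 0.03 m and y of brush_a in the frame of bay0 between -0.024 and 0.024 m and z of brush_a in the frame of bay0 between -0.006 and 0.008 m and angle between brush_a's own z axis and vertical below 0.15 rad and x of brush_a_head in the frame of bay0 above 0.015 m) or (x of brush_a in the frame of bay1 between -0.03 and 0.03 m and y of brush_a in the frame of bay1 between -0.024 and 0.024 m and z of brush_a in the frame of bay1 between -0.006 and 0.008 m and angle between brush_a's own z axis and vertical below 0.15 rad and x of brush_a_head in the frame of bay1 above 0.015 m) or (x of brush_a in the frame of bay2 between -0.03 and 0.03 m and y of brush_a in the frame of bay2 between -0.024 and 0.024 m and z of brush_a in the frame of bay2 between -0.006 and 0.008 m and angle between brush_a's own z axis and vertical below 0.15 rad and x of brush_a_head in the frame of bay2 above 0.015 m) or (x of brush_a in the frame of bay3 between -0.03 and 0.03 m and y of brush_a in the frame of bay3 between -0.024 and 0.024 m and z of brush_a in the frame of bay3 between -0.006 and 0.008 m and angle between brush_a's own z axis and vertical below 0.15 rad and x of brush_a_head in the frame of bay3 above 0.015 m)) and ((x of brush_b in the frame of bay0 between -0.03 and 0.03 m and y of brush_b in the frame of bay0 between -0.024 and 0.024 m and z of brush_b in the frame of bay0 between -0.006 and 0.008 m and angle between brush_b's own z axis and vertical below 0.15 rad and x of brush_b_head in the frame of bay0 above 0.015 m) or (x of brush_b in the frame of bay1 between -0.03 and 0.03 m and y of brush_b in the frame of bay1 between -0.024 and 0.024 m and z of brush_b in the frame of bay1 between -0.006 and 0.008 m and angle between brush_b's own z axis and vertical below 0.15 rad and x of brush_b_head in the frame of bay1 above 0.015 m) or (x of brush_b in the frame of bay2 between -0.03 and 0.03 m and y of brush_b in the frame of bay2 between -0.024 and 0.024 m and z of brush_b in the frame of bay2 between -0.006 and 0.008 m and angle between brush_b's own z axis and vertical below 0.15 rad and x of brush_b_head in the frame of bay2 above 0.015 m) or (x of brush_b in the frame of bay3 between -0.03 and 0.03 m and y of brush_b in the frame of bay3 between -0.024 and 0.024 m and z of brush_b in the frame of bay3 between -0.006 and 0.008 m and angle between brush_b's own z axis and vertical below 0.15 rad and x of brush_b_head in the frame of bay3 above 0.015 m)) and distance between spatula_a and spatula_b above 0.035 m and distance between each of spatula_a, spatula_b and brush_a above 0.035 m and distance between each of spatula_a, spatula_b, brush_a and brush_b above 0.035 m and linear speed of each of spatula_a, spatula_b, brush_a, brush_b below 0.03 m/s), for 0.2 s.
4. the loaded tray is wound in to within 12 mm of its stop, the handle still unfolded (value of joint carriage below 0.012 m and value of joint grip_fold above 1.2 rad and ((x of spatula_a in the frame of bay0 between -0.03 and 0.03 m and y of spatula_a in the frame of bay0 between -0.024 and 0.024 m and z of spatula_a in the frame of bay0 between -0.006 and 0.008 m and angle between spatula_a's own z axis and vertical below 0.15 rad and x of spatula_a_head in the frame of bay0 above 0.015 m) or (x of spatula_a in the frame of bay1 between -0.03 and 0.03 m and y of spatula_a in the frame of bay1 between -0.024 and 0.024 m and z of spatula_a in the frame of bay1 between -0.006 and 0.008 m and angle between spatula_a's own z axis and vertical below 0.15 rad and x of spatula_a_head in the frame of bay1 above 0.015 m) or (x of spatula_a in the frame of bay2 between -0.03 and 0.03 m and y of spatula_a in the frame of bay2 between -0.024 and 0.024 m and z of spatula_a in the frame of bay2 between -0.006 and 0.008 m and angle between spatula_a's own z axis and vertical below 0.15 rad and x of spatula_a_head in the frame of bay2 above 0.015 m) or (x of spatula_a in the frame of bay3 between -0.03 and 0.03 m and y of spatula_a in the frame of bay3 between -0.024 and 0.024 m and z of spatula_a in the frame of bay3 between -0.006 and 0.008 m and angle between spatula_a's own z axis and vertical below 0.15 rad and x of spatula_a_head in the frame of bay3 above 0.015 m)) and ((x of spatula_b in the frame of bay0 between -0.03 and 0.03 m and y of spatula_b in the frame of bay0 between -0.024 and 0.024 m and z of spatula_b in the frame of bay0 between -0.006 and 0.008 m and angle between spatula_b's own z axis and vertical below 0.15 rad and x of spatula_b_head in the frame of bay0 above 0.015 m) or (x of spatula_b in the frame of bay1 between -0.03 and 0.03 m and y of spatula_b in the frame of bay1 between -0.024 and 0.024 m and z of spatula_b in the frame of bay1 between -0.006 and 0.008 m and angle between spatula_b's own z axis and vertical below 0.15 rad and x of spatula_b_head in the frame of bay1 above 0.015 m) or (x of spatula_b in the frame of bay2 between -0.03 and 0.03 m and y of spatula_b in the frame of bay2 between -0.024 and 0.024 m and z of spatula_b in the frame of bay2 between -0.006 and 0.008 m and angle between spatula_b's own z axis and vertical below 0.15 rad and x of spatula_b_head in the frame of bay2 above 0.015 m) or (x of spatula_b in the frame of bay3 between -0.03 and 0.03 m and y of spatula_b in the frame of bay3 between -0.024 and 0.024 m and z of spatula_b in the frame of bay3 between -0.006 and 0.008 m and angle between spatula_b's own z axis and vertical below 0.15 rad and x of spatula_b_head in the frame of bay3 above 0.015 m)) and ((x of brush_a in the frame of bay0 between -0.03 and 0.03 m and y of brush_a in the frame of bay0 between -0.024 and 0.024 m and z of brush_a in the frame of bay0 between -0.006 and 0.008 m and angle between brush_a's own z axis and vertical below 0.15 rad and x of brush_a_head in the frame of bay0 above 0.015 m) or (x of brush_a in the frame of bay1 between -0.03 and 0.03 m and y of brush_a in the frame of bay1 between -0.024 and 0.024 m and z of brush_a in the frame of bay1 between -0.006 and 0.008 m and angle between brush_a's own z axis and vertical below 0.15 rad and x of brush_a_head in the frame of bay1 above 0.015 m) or (x of brush_a in the frame of bay2 between -0.03 and 0.03 m and y of brush_a in the frame of bay2 between -0.024 and 0.024 m and z of brush_a in the frame of bay2 between -0.006 and 0.008 m and angle between brush_a's own z axis and vertical below 0.15 rad and x of brush_a_head in the frame of bay2 above 0.015 m) or (x of brush_a in the frame of bay3 between -0.03 and 0.03 m and y of brush_a in the frame of bay3 between -0.024 and 0.024 m and z of brush_a in the frame of bay3 between -0.006 and 0.008 m and angle between brush_a's own z axis and vertical below 0.15 rad and x of brush_a_head in the frame of bay3 above 0.015 m)) and ((x of brush_b in the frame of bay0 between -0.03 and 0.03 m and y of brush_b in the frame of bay0 between -0.024 and 0.024 m and z of brush_b in the frame of bay0 between -0.006 and 0.008 m and angle between brush_b's own z axis and vertical below 0.15 rad and x of brush_b_head in the frame of bay0 above 0.015 m) or (x of brush_b in the frame of bay1 between -0.03 and 0.03 m and y of brush_b in the frame of bay1 between -0.024 and 0.024 m and z of brush_b in the frame of bay1 between -0.006 and 0.008 m and angle between brush_b's own z axis and vertical below 0.15 rad and x of brush_b_head in the frame of bay1 above 0.015 m) or (x of brush_b in the frame of bay2 between -0.03 and 0.03 m and y of brush_b in the frame of bay2 between -0.024 and 0.024 m and z of brush_b in the frame of bay2 between -0.006 and 0.008 m and angle between brush_b's own z axis and vertical below 0.15 rad and x of brush_b_head in the frame of bay2 above 0.015 m) or (x of brush_b in the frame of bay3 between -0.03 and 0.03 m and y of brush_b in the frame of bay3 between -0.024 and 0.024 m and z of brush_b in the frame of bay3 between -0.006 and 0.008 m and angle between brush_b's own z axis and vertical below 0.15 rad and x of brush_b_head in the frame of bay3 above 0.015 m)) and distance between spatula_a and spatula_b above 0.035 m and distance between each of spatula_a, spatula_b and brush_a above 0.035 m and distance between each of spatula_a, spatula_b, brush_a and brush_b above 0.035 m), for 0.2 s.
At the end, for the whole second after the job is handed in: Tray within 12 mm of fully in, crank handle folded to under 0.2 rad, every tool present at rest, flat (tilt under 0.15 rad) on the floor of its own compartment (within 30 mm lengthways and 24 mm across of its centre) with its head towards the hood (value of joint carriage below 0.012 m and value of joint grip_fold below 0.2 rad and velocity of joint crank between -0.1 and 0.1 rad/s and ((x of spatula_a in the frame of bay0 between -0.03 and 0.03 m and y of spatula_a in the frame of bay0 between -0.024 and 0.024 m and z of spatula_a in the frame of bay0 between -0.006 and 0.008 m and angle between spatula_a's own z axis and vertical below 0.15 rad and x of spatula_a_head in the frame of bay0 above 0.015 m) or (x of spatula_a in the frame of bay1 between -0.03 and 0.03 m and y of spatula_a in the frame of bay1 between -0.024 and 0.024 m and z of spatula_a in the frame of bay1 between -0.006 and 0.008 m and angle between spatula_a's own z axis and vertical below 0.15 rad and x of spatula_a_head in the frame of bay1 above 0.015 m) or (x of spatula_a in the frame of bay2 between -0.03 and 0.03 m and y of spatula_a in the frame of bay2 between -0.024 and 0.024 m and z of spatula_a in the frame of bay2 between -0.006 and 0.008 m and angle between spatula_a's own z axis and vertical below 0.15 rad and x of spatula_a_head in the frame of bay2 above 0.015 m) or (x of spatula_a in the frame of bay3 between -0.03 and 0.03 m and y of spatula_a in the frame of bay3 between -0.024 and 0.024 m and z of spatula_a in the frame of bay3 between -0.006 and 0.008 m and angle between spatula_a's own z axis and vertical below 0.15 rad and x of spatula_a_head in the frame of bay3 above 0.015 m)) and ((x of spatula_b in the frame of bay0 between -0.03 and 0.03 m and y of spatula_b in the frame of bay0 between -0.024 and 0.024 m and z of spatula_b in the frame of bay0 between -0.006 and 0.008 m and angle between spatula_b's own z axis and vertical below 0.15 rad and x of spatula_b_head in the frame of bay0 above 0.015 m) or (x of spatula_b in the frame of bay1 between -0.03 and 0.03 m and y of spatula_b in the frame of bay1 between -0.024 and 0.024 m and z of spatula_b in the frame of bay1 between -0.006 and 0.008 m and angle between spatula_b's own z axis and vertical below 0.15 rad and x of spatula_b_head in the frame of bay1 above 0.015 m) or (x of spatula_b in the frame of bay2 between -0.03 and 0.03 m and y of spatula_b in the frame of bay2 between -0.024 and 0.024 m and z of spatula_b in the frame of bay2 between -0.006 and 0.008 m and angle between spatula_b's own z axis and vertical below 0.15 rad and x of spatula_b_head in the frame of bay2 above 0.015 m) or (x of spatula_b in the frame of bay3 between -0.03 and 0.03 m and y of spatula_b in the frame of bay3 between -0.024 and 0.024 m and z of spatula_b in the frame of bay3 between -0.006 and 0.008 m and angle between spatula_b's own z axis and vertical below 0.15 rad and x of spatula_b_head in the frame of bay3 above 0.015 m)) and ((x of brush_a in the frame of bay0 between -0.03 and 0.03 m and y of brush_a in the frame of bay0 between -0.024 and 0.024 m and z of brush_a in the frame of bay0 between -0.006 and 0.008 m and angle between brush_a's own z axis and vertical below 0.15 rad and x of brush_a_head in the frame of bay0 above 0.015 m) or (x of brush_a in the frame of bay1 between -0.03 and 0.03 m and y of brush_a in the frame of bay1 between -0.024 and 0.024 m and z of brush_a in the frame of bay1 between -0.006 and 0.008 m and angle between brush_a's own z axis and vertical below 0.15 rad and x of brush_a_head in the frame of bay1 above 0.015 m) or (x of brush_a in the frame of bay2 between -0.03 and 0.03 m and y of brush_a in the frame of bay2 between -0.024 and 0.024 m and z of brush_a in the frame of bay2 between -0.006 and 0.008 m and angle between brush_a's own z axis and vertical below 0.15 rad and x of brush_a_head in the frame of bay2 above 0.015 m) or (x of brush_a in the frame of bay3 between -0.03 and 0.03 m and y of brush_a in the frame of bay3 between -0.024 and 0.024 m and z of brush_a in the frame of bay3 between -0.006 and 0.008 m and angle between brush_a's own z axis and vertical below 0.15 rad and x of brush_a_head in the frame of bay3 above 0.015 m)) and ((x of brush_b in the frame of bay0 between -0.03 and 0.03 m and y of brush_b in the frame of bay0 between -0.024 and 0.024 m and z of brush_b in the frame of bay0 between -0.006 and 0.008 m and angle between brush_b's own z axis and vertical below 0.15 rad and x of brush_b_head in the frame of bay0 above 0.015 m) or (x of brush_b in the frame of bay1 between -0.03 and 0.03 m and y of brush_b in the frame of bay1 between -0.024 and 0.024 m and z of brush_b in the frame of bay1 between -0.006 and 0.008 m and angle between brush_b's own z axis and vertical below 0.15 rad and x of brush_b_head in the frame of bay1 above 0.015 m) or (x of brush_b in the frame of bay2 between -0.03 and 0.03 m and y of brush_b in the frame of bay2 between -0.024 and 0.024 m and z of brush_b in the frame of bay2 between -0.006 and 0.008 m and angle between brush_b's own z axis and vertical below 0.15 rad and x of brush_b_head in the frame of bay2 above 0.015 m) or (x of brush_b in the frame of bay3 between -0.03 and 0.03 m and y of brush_b in the frame of bay3 between -0.024 and 0.024 m and z of brush_b in the frame of bay3 between -0.006 and 0.008 m and angle between brush_b's own z axis and vertical below 0.15 rad and x of brush_b_head in the frame of bay3 above 0.015 m)) and distance between spatula_a and spatula_b above 0.035 m and distance between each of spatula_a, spatula_b and brush_a above 0.035 m and distance between each of spatula_a, spatula_b, brush_a and brush_b above 0.035 m and linear speed of each of spatula_a, spatula_b, brush_a, brush_b below 0.03 m/s); the robot touches nothing.
It fails at once if the reagent is moved more than 40 mm or tipped (distance of reagent from where it was at the start of the episode above 0.04 m or angle between reagent's own z axis and vertical above 0.5 rad).
It fails at once if the beaker is moved more than 40 mm or tipped (distance of beaker from where it was at the start of the episode above 0.04 m or angle between beaker's own z axis and vertical above 0.5 rad).
It fails at once if the dish is moved more than 40 mm or tipped (distance of dish from where it was at the start of the episode above 0.04 m or angle between dish's own z axis and vertical above 0.5 rad).
Of spatula_a, spatula_b, brush_a, brush_b only 2 to 4 are there at a start; the rules pass over those that are not, and their reading is None.
At some moment in a run one of spatula_a, spatula_b, brush_a, brush_b may be knocked a few centimetres aside while the robot is not near it.
Once in a run the grip may slacken for a moment while it holds something.
It also fails if it takes over 210 s, if anything falls off the work surface, if the arm or the gripper's body presses on something with over 40 N, if the wrist force passes 120 N, or if a joint passes its speed limit or range.

ROBOT

A 6-joint arm with a two-finger parallel gripper is mounted at the origin on the work surface. World frame = base frame: x ahead of the robot, y to its left, z up, the work surface at z = 0. Lengths are in m, angles in rad, forces in N, time in s.
With the tool pointing down it reaches from about 0.35 to 0.85 m from the base axis. Payload 8.1 kg.
Tool frame: the origin (TCP) lies at the centre of the arm's flange, where the gripper is bolted on; the fingertips stand 186 mm ahead of it and the grasp point (between the pads) lies 167 mm ahead of it; z points along the fingers, y is the direction in which the jaws open and shut (so a half turn about z gives the same grasp; the last joint's range is limited). The gripper opens to 93 mm and grips with 3 to 60 N. Pads are 15 mm wide; open, the fingers measure 128 mm over their backs; the gripper's body (75 mm by 188 mm) begins 65 mm behind the grasp point.
Start: joints at [-1.375, 0.13, 1.488, -0, 1.523, -0.085], TCP at [0.166, -0.577, 0.405] pointing down, gripper open.
Joint ranges: [-2.96, 2.96], [-0.89, 2.26], [0.02, 2.5], [-1.34, 4.48], [0, 2.73], [-2.66, 2.66]. Speed limits (rad/s): [2.39, 2.39, 2.79, 3.14, 3.14, 3.14].

INTERFACE

Orientations are given as a rotation vector (axis times angle).
In Python, from plant import robot, viewer, order gives the robot as it stands.
- The arm moves only by the tool apply_moves, never from a script. Its argument "deltas" is a list of rows, each a list of 3 entries, a list of its own where there are three numbers: the finger opening in mm, from 0 to 93, then the shift along the tool's x, y, z in mm, then the turn about the tool's z in rad. In form: [[grip, [dx, dy, dz], yaw], ...]. A call has 1 to 5 rows; each row shifts and turns the commanded pose from where the row before left it, along the tool's axes as they then stand; what a row does not reach is not made up. A row lasts 1/8 s, in which the tool goes at most 62.5 mm and 10.7 degrees, less where a joint would pass 70% of its speed; a pose out of reach is approached as far as the arm can. A call is refused whole if a number of a shift passes 62.5 or a number of a turn 0.188, either way. A call with a gripper value outside its range is refused whole. The fingers move at their own pace and stop on an object; "grip_force" is the grip in N (left out, the last holds). Time passes only in rows, so rows that do not move let the fingers close. It gives the time, the measured TCP pose, the force and the opening at its end, in the units of the state.
- robot.read_state(): the state, without advancing time (a new reading comes with each control period).
- viewer.read_camera(name): name is "side" or "top" or "wrist"; returns the picture (384x512x3 uint8, blue, green, red); there is no depth.
- viewer.get_calibration(name): a dict with "fx", "fy", "cx", "cy" (pixels), "R" (3x3) and "t" (3): a world point X has camera coordinates R X + t. Camera axes: x right, y down, z forward; pixel columns grow to the right and rows downward; lengths in m; the calibration is good to about 2 mm. A picture is of the moment at which its call begins: read the wrist's pose just before it. get_calibration takes no time and is no camera call; for the wrist camera it gives the pose at the moment of the call.
- order.close_job(): hands the job in, once; it reports no verdict.
The state is a dict: "t": time; "q": joint angles; "dq": joint speeds; "joint_torque": joint torques, N m; "tool_pos": TCP position; "orientation": TCP orientation; "force": force on the tool from outside, world axes, zero at the start; "wrist_torque": the same for the moment, N m; "opening": finger opening in m.
Only numpy, scipy, OpenCV 4.12 (cv2) and the standard library are available. Lean on these libraries where they do the work, as an engineer would, in place of code of your own. Each camera call takes 0.05 s, during which the arm holds its last target. There are 200 camera calls.

## Working session

There is one attempt and no reset: what is moved stays moved. The work goes in short steps, Python scripts to look and compute and a tool call to move; the robot and the scene stay as the last step left them, time stands still between calls to the robot, and variables do not carry over. Pictures are saved under pics/ and viewed, about 12 in all and at most 16, crops included, and the job is handed in when it is done.

Besides the shell and the picture viewer there is one more tool, called after "Emit:" as name([rows], argument=value, ...), one row to a line, values as JSON. apply_moves: Moves the arm, as the interface text tells. Its arguments: {"type":"object","properties":{"deltas":{"type":"array"},"grip_force":{"type":"number"}},"required":["deltas"]}

```bash
ls; mkdir -p pics; python3 - <<'E'
from plant import robot, viewer
import cv2, numpy as np
s=robot.read_state();print(s)
for n in("top","side"):
    c=viewer.get_calibration(n);print(n,{k:np.round(v,3).tolist() for k,v in c.items()})
    cv2.imwrite(f"pics/{n}0.png",viewer.read_camera(n))
E
```

```text
pics
{'t': 0.0, 'q': array([-1.37538999e+00,  1.31131858e-01,  1.48928908e+00,  5.83178263e-06,
        1.52301291e+00, -8.54033343e-02]), 'dq': array([ 0.00038468, -0.00059917, -0.00165464,  0.00023731,  0.00074732,
        0.0003592 ]), 'joint_torque': array([ 1.32353678e-03, -5.59843791e+01, -4.91758633e+01,  7.68656004e-02,
        3.52950278e-02, -1.13468282e-04]), 'tool_pos': array([ 0.16625454, -0.57625899,  0.40369927]), 'orientation': array([-3.10885699e+00, -4.39389205e-01,  1.49769051e-04]), 'force': array([-0.80328181, -0.20023173, -0.2139941 ]), 'wrist_torque': array([-0.0155254 ,  0.01200794,  0.03010336]), 'opening': 0.09341276205460411}
top {'fx': 367.009, 'fy': 367.009, 'cx': 255.076, 'cy': 191.745, 'R': [[-0.011, -1.0, 0.017], [-0.995, 0.01, -0.096], [0.096, -0.018, -0.995]], 't': [-0.061, 0.521, 1.159]}
side {'fx': 360.809, 'fy': 360.809, 'cx': 255.162, 'cy': 186.1, 'R': [[0.948, -0.319, 0.018], [-0.234, -0.731, -0.641], [0.218, 0.603, -0.767]], 't': [-0.494, 0.146, 1.378]}
```

View pics/top0.png

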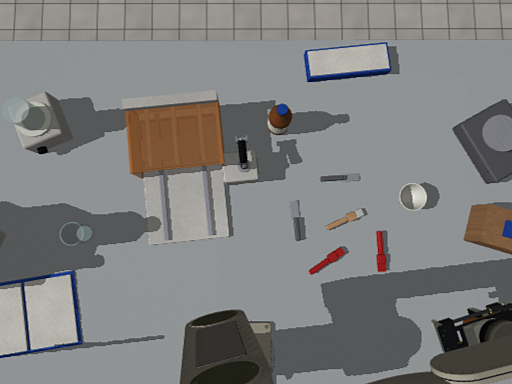

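View pics/side0.png

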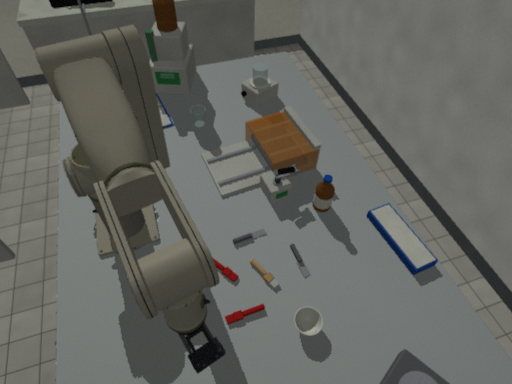

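The top view shows the hood at (175,135), the crank at (242,150), and the gearbox at (240,168). There are three tools: a spatula at (340,178) with its blade right, a spatula at (296,220) with its blade up, and a brush at (346,219) with its head right. There are also two red decoys.

```bash
cat > h.py <<'E'
import numpy as np, cv2
from plant import robot, viewer
from scipy.spatial.transform import Rotation as Ro
def ray(c,uv,z):
    R=np.array(c["R"]);t=np.array(c["t"]);o=-R.T@t
    d=R.T@np.array([(uv[0]-c["cx"])/c["fx"],(uv[1]-c["cy"])/c["fy"],1]);return o+d*(z-o[2])/d[2]
def proj(c,X):
    p=np.array(c["R"])@np.array(X)+np.array(c["t"]);return np.array([c["fx"]*p[0]/p[2]+c["cx"],c["fy"]*p[1]/p[2]+c["cy"]])
def tcp():
    s=robot.read_state();return s,Ro.from_rotvec(s["orientation"])
def go(X,yaw=None):
    """deltas (mm, tool axes) to bring grasp point to X; current jaw (tool y) direction angle"""
    s,R=tcp();g=s["tool_pos"]+R.apply([0,0,.167]);d=R.inv().apply(np.array(X)-g)*1000
    y=R.apply([0,1,0]);a=np.arctan2(y[1],y[0])
    print("t",round(s["t"],2),"grasp",g.round(4),"jaw ang",round(a,3),"open",round(s["opening"],4),"F",s["force"].round(1),"tilt",R.apply([0,0,1]).round(3),"q6",s["q"].round(2)[[0,5]])
    print("delta",d.round(1))
    if yaw is not None:
        dy=-((yaw-a+np.pi/2)%np.pi-np.pi/2);print("yaw turn",round(dy,3))
        # translation deltas if done after yaw
        print("delta after yaw",Ro.from_euler('z',-dy).apply(d).round(1))
E
python3 - <<'E'
from h import *
im=cv2.imread("pics/top0.png");c=viewer.get_calibration("top")
hsv=cv2.cvtColor(im,cv2.COLOR_BGR2HSV)
m=((hsv[...,0]<22)&(hsv[...,1]>110)).astype(np.uint8)
n,l,st,ce=cv2.connectedComponentsWithStats(m)
for i in range(1,n):
    if st[i,4]>25:
        ct=np.argwhere(l==i)[:,::-1].astype(np.float32);r=cv2.minAreaRect(ct)
        print(st[i],[ray(c,p,.118 if st[i,4]>3000 else .009)[:2].round(3).tolist() for p in cv2.boxPoints(r)])
a=cv2.resize(im[85:250,110:275],None,fx=3.5,fy=3.5,interpolation=cv2.INTER_CUBIC)
cv2.imwrite("pics/c1.png",a)
a=cv2.resize(im[160:280,275:435],None,fx=4,fy=4,interpolation=cv2.INTER_CUBIC)
cv2.imwrite("pics/c2.png",a)
E
```

```text
[ 125  102   99   73 5832] [[0.761, 0.329], [0.788, 0.045], [0.592, 0.027], [0.567, 0.306]]
[269 106  23  23 317] [[0.745, -0.107], [0.814, -0.125], [0.795, -0.196], [0.726, -0.177]]
[ 464  204   48   50 1670] [[0.352, -0.743], [0.488, -0.787], [0.447, -0.944], [0.312, -0.898]]
[326 212  31  17 134] [[0.412, -0.294], [0.455, -0.385], [0.433, -0.395], [0.389, -0.305]]
[377 231   9  41 275] [[0.39, -0.462], [0.389, -0.489], [0.261, -0.483], [0.261, -0.457]]
[309 247  36  27 259] [[0.273, -0.23], [0.342, -0.34], [0.319, -0.355], [0.25, -0.245]]
[487 307  14   9  31] [[0.142, -0.805], [0.153, -0.842], [0.129, -0.849], [0.118, -0.812]]
[463 317  22   8  64] [[0.102, -0.723], [0.123, -0.792], [0.112, -0.795], [0.091, -0.726]]
```

View pics/c1.png

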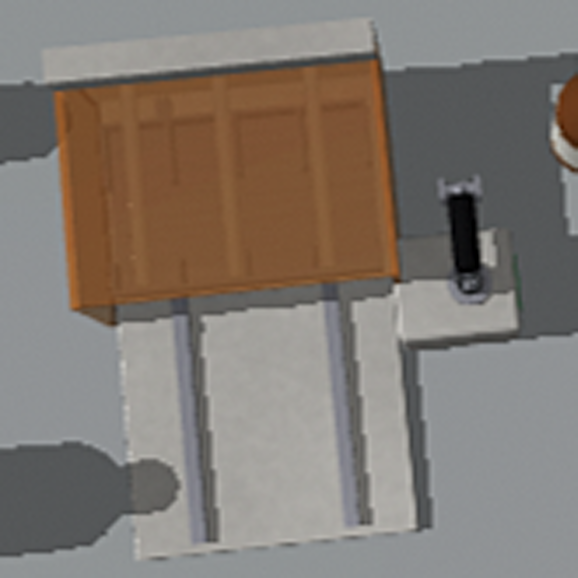

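View pics/c2.png

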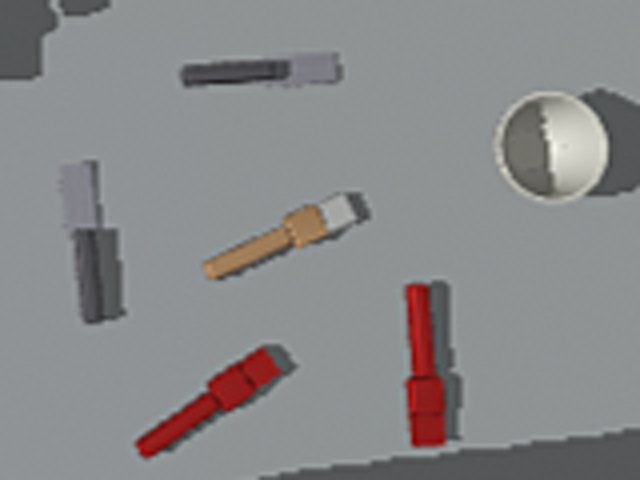

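```bash
python3 - <<'E'
from h import *
c=viewer.get_calibration("top")
def C1(u,v):return(110+u/3.5-.36,85+v/3.5-.36)
def C2(u,v):return(275+u/4-.375,160+v/4-.375)
for n,p,z in [("hoodFR",C1(398,278),.118),("hoodBR",C1(380,62),.118),("hoodFL",C1(75,310),.118),("hoodBL",C1(55,92),.118),("plateL",C1(135,558),.01),("plateR",C1(418,528),.01),
 ("gbFR",C1(518,330),.072),("gbFL",C1(402,343),.072),("gbBR",C1(510,232),.072),("hinge",C1(460,186),.116),("hub",C1(470,287),.103),("hTip",C1(467,270),.116),("hBase",C1(462,195),.116),
 ("s1 tail",C2(182,75),.01),("s1 tip",C2(341,67),.003),("s2 tail",C2(94,322),.01),("s2 tip",C2(79,163),.003),("b tail",C2(208,271),.01),("b tip",C2(360,200),.009)]:
    print(n,ray(c,p,z)[:2].round(4))
E
```

```text
hoodFR [0.5955 0.0296]
hoodBR [0.7856 0.0446]
hoodFL [0.5703 0.3035]
hoodBL [0.7604 0.3247]
plateL [0.3563 0.2786]
plateR [0.3806 0.0192]
gbFR [ 0.5558 -0.0737]
gbFL [0.5451 0.0293]
gbBR [ 0.6444 -0.0676]
hinge [ 0.6758 -0.024 ]
hub [ 0.5897 -0.0317]
hTip [ 0.6023 -0.0294]
hBase [ 0.6679 -0.0257]
s1 tail [ 0.564  -0.2811]
s1 tip [ 0.5704 -0.4151]
s2 tail [ 0.3632 -0.204 ]
s2 tip [ 0.4927 -0.1955]
b tail [ 0.4032 -0.2978]
b tip [ 0.4596 -0.4246]
```

```bash
python3 - <<'E'
from h import *
go([.60,-.06,.28],1.663)
c=viewer.get_calibration("top");print(ray(c,(281,112),.17),ray(c,(278,128),.05))
w=viewer.get_calibration("wrist");s,R=tcp();R0=np.array(w["R"]);o=-R0.T@w["t"];print(R.inv().apply(o-s["tool_pos"]),R.inv().apply(R0[2]),w["fx"])
E
```

```text
t 0.1 grasp [ 0.1662 -0.576   0.2368] jaw ang -1.29 open 0.0932 F [-0.9  0.5 -0.2] tilt [-0.     0.002 -1.   ] q6 [-1.38 -0.09]
delta [ 559.8 -375.7  -42.5]
yaw turn 0.189
delta after yaw [ 479.5 -474.   -42.5]
[ 0.73775143 -0.14120513  0.17      ] [ 0.72335228 -0.14181666  0.05      ]
[0.08242367 0.00130266 0.01853562] [-2.96234233e-01 -2.45341079e-04  9.55115291e-01] 297.524300871873
```

Emit:
apply_moves([
  [50, [0, 0, 0], 0.188],
  [50, [40, -39.5, -4], 0],
  [50, [40, -39.5, -4], 0],
  [50, [40, -39.5, -4], 0],
  [50, [40, -39.5, -4], 0],
], grip_force=20)

```text
t: 0.72
tool_pos: [0.3117, -0.4027, 0.4204]
orientation: [-3.138, -0.146, 0.0]
force: [1.2, -0.0, 0.1]
opening: 0.0513
```

Emit:
apply_moves([
  [50, [40, -39.5, -4], 0],
  [50, [40, -39.5, -4], 0],
  [50, [40, -39.5, -4], 0],
  [50, [40, -39.5, -4], 0],
  [50, [40, -39.5, -4], 0],
])

```text
t: 1.35
tool_pos: [0.4924, -0.1873, 0.4406]
orientation: [-3.138, -0.146, 0.0]
force: [-0.1, -0.8, -0.5]
opening: 0.05
```

Emit:
apply_moves([
  [50, [40, -39.5, -2], 0],
  [50, [40, -39.5, 0], 0],
  [50, [40, -39.5, 0], 0],
  [50, [0, 0, 0], 0],
])

```text
t: 1.85
tool_pos: [0.6015, -0.0566, 0.4413]
orientation: [-3.137, -0.154, 0.003]
force: [0.3, -0.4, -0.3]
opening: 0.0501
```

```bash
python3 - <<'E'
from h import *
go([.626,-.0286,.116],1.663)
w=viewer.get_calibration("wrist");im=viewer.read_camera("wrist");cv2.imwrite("pics/w1.png",im)
import pickle;pickle.dump(w,open("w1.pkl","wb"))
for n,p in dict(hinge=[.676,-.024,.116],axis=[.601,-.031,.116],grip=[.626,-.0286,.116]).items():print(n,proj(w,p).round(1))
E
```

```text
t 1.85 grasp [ 0.6012 -0.0564  0.2743] jaw ang -1.473 open 0.0501 F [ 0.3 -0.4 -0.3] tilt [-0.002  0.001 -1.   ] q6 [-0.18  1.29]
delta [ 27.7 -25.  158.3]
yaw turn 0.006
delta after yaw [ 27.6 -25.1 158.3]
hinge [229.  102.3]
axis [230.5 176.1]
grip [229.9 152.7]
```

View pics/w1.png

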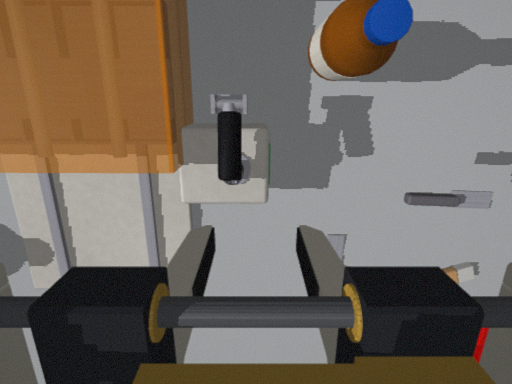

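The hinge is at (229,103) and the handle runs to about (230,180), which agrees with my estimates to about 1 px. Next I descend onto the handle.

Emit:
apply_moves([
  [50, [28, -25, 0], 0.006],
  [50, [0, 0, 50], 0],
  [50, [0, 0, 50], 0],
  [50, [0, 0, 40], 0],
  [50, [0, 0, 18], 0],
])

```text
t: 2.52
tool_pos: [0.624, -0.0335, 0.2817]
orientation: [-3.138, -0.135, 0.007]
force: [-0.6, 0.7, -0.0]
opening: 0.05
```

Emit:
apply_moves([
  [10, [0, 0, 0], 0],
  [10, [0, 0, 0], 0],
  [10, [0, 0, 0], 0],
  [10, [0, 0, 0], 0],
], grip_force=20)

```text
t: 3.02
tool_pos: [0.6259, -0.0299, 0.2867]
orientation: [-3.134, -0.139, -0.003]
force: [-2.9, 13.3, 2.0]
opening: 0.024
```

```bash
python3 - <<'E'
from h import *
go([.626,-.0286,.116],1.663)
# arc table, 12 steps about hinge r=50
a=np.linspace(0,np.pi/2,11);x=-50*np.cos(a);z=50*np.sin(a)
print(np.c_[np.diff(x),-np.diff(z)].round(1).tolist())
E
```

```text
t 3.02 grasp [ 0.6262 -0.0292  0.1197] jaw ang -1.482 open 0.024 F [-2.9 13.3  2. ] tilt [ 0.002  0.004 -1.   ] q6 [-0.13  1.35]
delta [-0.1 -0.6  3.7]
yaw turn -0.004
delta after yaw [-0.1 -0.6  3.7]
[[0.6, -7.8], [1.8, -7.6], [3.0, -7.2], [4.1, -6.7], [5.1, -6.0], [6.0, -5.1], [6.7, -4.1], [7.2, -3.0], [7.6, -1.8], [7.8, -0.6]]
```

Emit:
apply_moves([
  [10, [0.6, -0.5, -7.8], 0],
  [10, [1.8, 0, -7.6], 0],
  [10, [3, 0, -7.2], 0],
  [10, [4.1, 0, -6.7], 0],
  [10, [5.1, 0, -6], 0],
])

```text
t: 3.65
tool_pos: [0.6399, -0.0281, 0.3205]
orientation: [-3.134, -0.14, 0.001]
force: [-1.1, 11.3, -7.6]
opening: 0.0235
```

Emit:
apply_moves([
  [10, [6, 0, -5.1], 0],
  [10, [6.7, 0, -4.1], 0],
  [10, [7.2, 0, -3], 0],
  [10, [7.6, 0, -1.8], 0],
  [10, [7.8, 0, -0.6], 0],
])

```text
t: 4.28
tool_pos: [0.6748, -0.0249, 0.3359]
orientation: [-3.134, -0.14, 0.003]
force: [-8.4, 11.5, 0.2]
opening: 0.0228
```

```bash
python3 - <<'E'
from h import *
go([.676,-.024,.166],1.663)
w=viewer.get_calibration("wrist");im=viewer.read_camera("wrist");cv2.imwrite("pics/w2.png",im)
cv2.imwrite("pics/s2.png",cv2.resize(viewer.read_camera("side")[120:240,220:380],None,fx=4,fy=4))
E
```

```text
t 4.28 grasp [ 0.6745 -0.0242  0.1689] jaw ang -1.482 open 0.0228 F [-8.4 11.5  0.2] tilt [-0.002  0.004 -1.   ] q6 [-0.11  1.37]
delta [ 1.5 -0.   2.9]
yaw turn -0.003
delta after yaw [ 1.5 -0.   2.9]
```

View pics/s2.png

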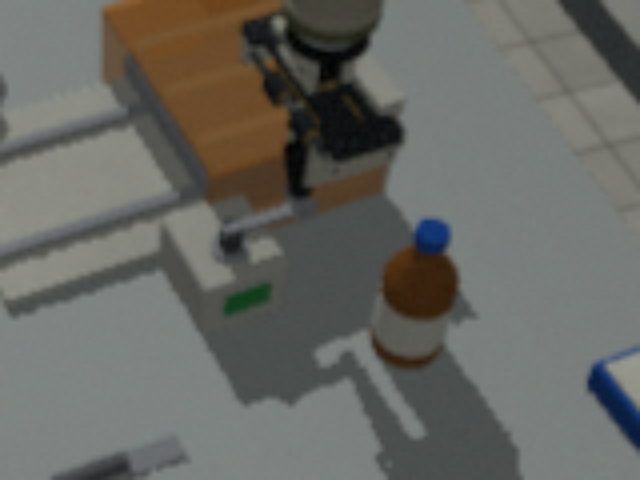

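```bash
python3 - <<'E'
from h import *
a=np.linspace(0,2*np.pi,26)
d=np.c_[75.5*np.diff(np.cos(a)),-75.5*np.diff(np.sin(a))].round(1)
for i in range(5):print([[10,[x,y,0],0] for x,y in d[5*i:5*i+5].tolist()])
E
```

```text
[[10, [-2.4, -18.8, 0], 0], [10, [-7.0, -17.6, 0], 0], [10, [-11.1, -15.3, 0], 0], [10, [-14.6, -12.1, 0], 0], [10, [-17.1, -8.1, 0], 0]]
[[10, [-18.6, -3.5, 0], 0], [10, [-18.9, 1.2, 0], 0], [10, [-18.0, 5.8, 0], 0], [10, [-16.0, 10.1, 0], 0], [10, [-13.0, 13.8, 0], 0]]
[[10, [-9.1, 16.6, 0], 0], [10, [-4.7, 18.3, 0], 0], [10, [0.0, 18.9, 0], 0], [10, [4.7, 18.3, 0], 0], [10, [9.1, 16.6, 0], 0]]
[[10, [13.0, 13.8, 0], 0], [10, [16.0, 10.1, 0], 0], [10, [18.0, 5.8, 0], 0], [10, [18.9, 1.2, 0], 0], [10, [18.6, -3.5, 0], 0]]
[[10, [17.1, -8.1, 0], 0], [10, [14.6, -12.1, 0], 0], [10, [11.1, -15.3, 0], 0], [10, [7.0, -17.6, 0], 0], [10, [2.4, -18.8, 0], 0]]
```

Emit:
apply_moves([
  [10, [3, -1, 0], 0],
  [10, [0, 0, 0], 0],
  [10, [0, 0, 0], 0],
])

```text
t: 4.75
tool_pos: [0.678, -0.0242, 0.3361]
orientation: [-3.135, -0.14, -0.0]
force: [-4.3, 8.9, -0.6]
opening: 0.0221
```

```bash
python3 - <<'E'
from h import *
im=viewer.read_camera("wrist");cv2.imwrite("pics/w3.png",cv2.resize(im[100:300,130:390],None,fx=3,fy=3))
E
```

```text
(no output)
```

View pics/w3.png

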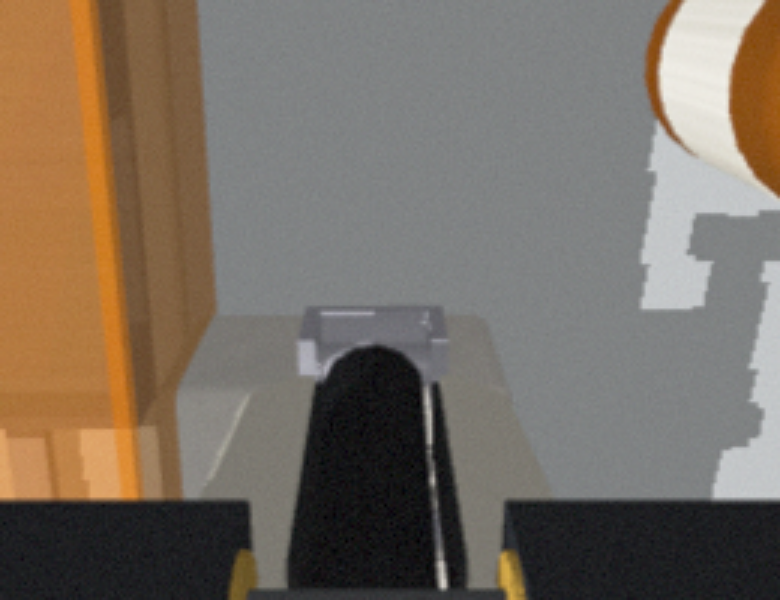

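Emit:
apply_moves([
  [10, [3, -0.5, 0], 0],
  [10, [2, -0.5, 0], 0],
  [10, [0, 0, 0], 0],
])

```text
t: 5.18
tool_pos: [0.6828, -0.0233, 0.3361]
orientation: [-3.136, -0.139, 0.001]
force: [-4.7, 6.2, -0.4]
opening: 0.0204
```

```bash
python3 - <<'E'
from h import *
go([.676,-.024,.166],1.663)
s,R=tcp();print(R.as_matrix().round(3))
w=viewer.get_calibration("wrist")
for p in [[.676,-.024,.103],[.676,-.024,.116],[.601,-.031,.103]]:print(proj(w,p))
E
```

```text
t 5.17 grasp [ 0.6827 -0.023   0.1691] jaw ang -1.482 open 0.0204 F [-4.7  6.2 -0.4] tilt [-0.001  0.002 -1.   ] q6 [-0.11  1.37]
delta [-6.8  0.5  3.1]
yaw turn -0.004
delta after yaw [-6.8  0.4  3.1]
[[ 0.996  0.088 -0.001]
 [ 0.088 -0.996  0.002]
 [-0.    -0.002 -1.   ]]
[254.31222328 217.72927658]
[254.21157842 224.55988633]
[254.77975141 299.59323421]
```

Emit:
apply_moves([
  [50, [0, 0, 0], 0],
  [50, [-5, 0, 0], 0],
  [50, [-12, 0, -40], 0],
  [50, [-20, 0, -50], 0],
  [50, [-20, 0, -30], 0],
])

```text
t: 5.8
tool_pos: [0.6257, -0.0302, 0.4587]
orientation: [3.137, 0.136, 0.007]
force: [0.8, -1.1, -0.3]
opening: 0.0501
```

```bash
python3 - <<'E'
from h import *
go([.676,-.024,.166],1.663)
w=viewer.get_calibration("wrist");im=viewer.read_camera("wrist");cv2.imwrite("pics/w4.png",cv2.resize(im[0:250,130:390],None,fx=2.4,fy=2.4))
for p in [[.676,-.024,.116],[.676,-.024,.191],[.601,-.031,.103]]:print(proj(w,p))
E
```

```text
t 5.8 grasp [ 0.6265 -0.0304  0.2917] jaw ang -1.484 open 0.0501 F [ 0.8 -1.1 -0.3] tilt [ 0.005 -0.001 -1.   ] q6 [-0.13  1.35]
delta [ 49.3  -2.3 126. ]
yaw turn -0.005
delta after yaw [ 49.3  -2.  126. ]
[251.87860408 130.07194776]
[250.9994051  139.10583507]
[252.57232326 193.18132816]
```

View pics/w4.png

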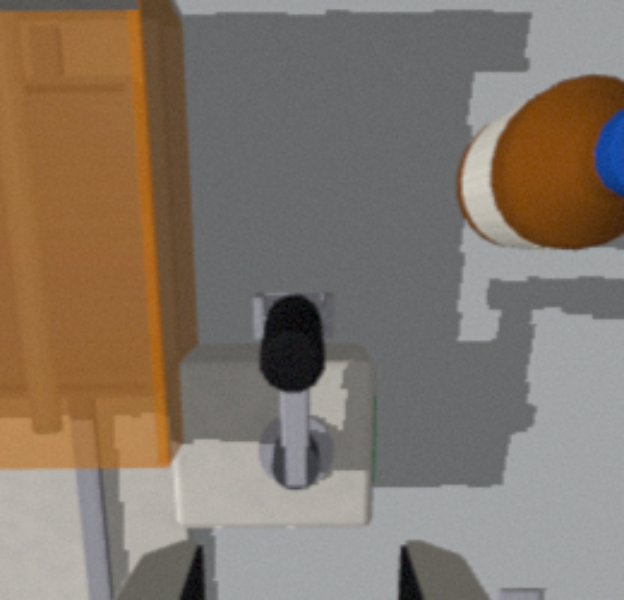

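The bracket is at px (252,132) and the handle top at (252,149), against a predicted upright row of 139. That puts the fold at about 1.47 rad, so it's nearly upright. I'll re-grip centred and push it to the stop.

```bash
python3 -c "
from h import *
go([.670,-.0245,.163],1.663)"
```

```text
t 5.85 grasp [ 0.6262 -0.0307  0.2964] jaw ang -1.484 open 0.0501 F [2.6 0.3 3.3] tilt [ 0.009 -0.002 -1.   ] q6 [-0.13  1.35]
delta [ 43.   -2.7 133.8]
yaw turn -0.005
delta after yaw [ 43.   -2.5 133.8]
```

Emit:
apply_moves([
  [50, [43, -2, 0], -0.005],
  [50, [0, 0, 50], 0],
  [50, [0, 0, 50], 0],
  [50, [0, 0, 28], 0],
  [50, [0, 0, 0], 0],
])

```text
t: 6.48
tool_pos: [0.6678, -0.0242, 0.3237]
orientation: [-3.138, -0.144, 0.008]
force: [-0.1, 0.6, 0.5]
opening: 0.05
```

Emit:
apply_moves([
  [10, [0, 0, 0], 0],
  [10, [0, 0, 0], 0],
  [10, [0, 0, 0], 0],
  [10, [0, 0, 0], 0],
], grip_force=40)

```text
t: 6.98
tool_pos: [0.6694, -0.0236, 0.3285]
orientation: [-3.138, -0.145, -0.004]
force: [-0.9, 2.1, 5.9]
opening: 0.0237
```

Emit:
apply_moves([
  [10, [2, 0, 0], 0],
  [10, [2, 0, 0], 0],
  [10, [2, 0, 0], 0],
  [10, [0, 0, 0], 0],
])

```text
t: 7.48
tool_pos: [0.6737, -0.0233, 0.3281]
orientation: [-3.138, -0.145, 0.007]
force: [-14.9, 1.9, 13.5]
opening: 0.0235
```

```bash
python3 -c "
from h import *
go([.6745,-.0245,.163],1.663)"
```

```text
t 7.47 grasp [ 0.673  -0.0232  0.1611] jaw ang -1.478 open 0.0235 F [-14.9   1.9  13.5] tilt [-0.004  0.    -1.   ] q6 [-0.11  1.37]
delta [ 1.3  1.4 -1.9]
yaw turn 0.0
delta after yaw [ 1.3  1.4 -1.9]
```

Emit:
apply_moves([
  [10, [-2.4, -18.8, 0], 0],
  [10, [-7.0, -17.6, 0], 0],
  [10, [-11.1, -15.3, 0], 0],
  [10, [-14.6, -12.1, 0], 0],
  [10, [-17.1, -8.1, 0], 0],
], grip_force=30)

```text
t: 8.1
tool_pos: [0.6165, 0.0434, 0.3282]
orientation: [3.137, 0.145, 0.005]
force: [1.2, -5.0, 4.6]
opening: 0.0237
```

```bash
cat >> h.py <<'E'
def circ(th=None):
    s,R=tcp();g=s["tool_pos"]+R.apply([0,0,.167]);u=np.array([.9958,.092]);v=np.array([-.092,.9958])
    d=g[:2]-(np.array([.673,-.0237])-.075*u);x,y=d@u,d@v
    print("angle",round(np.arctan2(y,x)%(2*np.pi),3),"r",round(np.hypot(x,y)*1000,1),"z",g[2].round(4),"F",(R.inv().apply(s["force"])).round(1),"open",s["opening"].round(4),"t",s["t"])
E
python3 -c "
from h import *
circ()"
```

```text
Traceback (most recent call last):
  File "h.py", line 24, in circ
    print("angle",round(np.arctan2(y,x)%(2*np.pi),3),"r",round(np.hypot(x,y)*1000,1),"z",g[2].round(4),"F",(R.inv().apply(s["force"])).round(1),"open",s["opening"].round(4),"t",s["t"])
                                                                                                                                                       ^^^^^^^^^^^^^^^^^^
AttributeError: 'float' object has no attribute 'round'
```

Forces are low, so I'll keep winding.

Emit:
apply_moves([
  [10, [-18.6, -3.5, 0], 0],
  [10, [-18.9, 1.2, 0], 0],
  [10, [-18.0, 5.8, 0], 0],
  [10, [-16.0, 10.1, 0], 0],
  [10, [-13.0, 13.8, 0], 0],
])

```text
t: 8.72
tool_pos: [0.535, 0.0078, 0.3281]
orientation: [3.137, 0.146, 0.006]
force: [9.5, -2.8, 1.5]
opening: 0.0238
```

```bash
sed -i 's/s\["opening"\].round(4)/round(s["opening"],4)/' h.py
python3 -c "
from h import *
circ()"
```

```text
angle 2.5 r 73.4 z 0.1611 F [ 9.3  3.7 -1.4] open 0.0238 t 8.725
```

Emit:
apply_moves([
  [10, [-9.1, 16.6, 0], 0],
  [10, [-4.7, 18.3, 0], 0],
  [10, [0, 18.9, 0], 0],
  [10, [4.7, 18.3, 0], 0],
  [10, [9.1, 16.6, 0], 0],
])

```text
t: 9.35
tool_pos: [0.5434, -0.0813, 0.3271]
orientation: [-3.138, -0.144, -0.001]
force: [3.5, 7.7, 5.7]
opening: 0.0235
```

Emit:
apply_moves([
  [10, [13.0, 13.8, 0], 0],
  [10, [16.0, 10.1, 0], 0],
  [10, [18.0, 5.8, 0], 0],
  [10, [18.9, 1.2, 0], 0],
  [10, [18.6, -3.5, 0], 0],
])

```text
t: 9.98
tool_pos: [0.6301, -0.0996, 0.327]
orientation: [-3.136, -0.145, 0.003]
force: [-7.7, 11.0, 13.4]
opening: 0.0233
```

```bash

python3 -c "
from h import *
circ()"
```

```text
angle 5.05 r 75.5 z 0.16 F [ -6.7 -11.7 -13.3] open 0.0233 t 9.975
```

Emit:
apply_moves([
  [10, [17.1, -8.1, 0], 0],
  [10, [14.6, -12.1, 0], 0],
  [10, [11.1, -15.3, 0], 0],
  [10, [7, -17.6, 0], 0],
  [10, [2.4, -18.8, 0], 0],
])

```text
t: 10.6
tool_pos: [0.6748, -0.0243, 0.327]
orientation: [3.137, 0.144, -0.004]
force: [-10.6, -1.6, 11.7]
opening: 0.0237
```

Emit:
apply_moves([
  [10, [0, -2, 0], 0],
  [10, [0, -2, 0], 0],
  [10, [0, 0, 0], 0],
])

```text
t: 10.98
tool_pos: [0.6744, -0.022, 0.3271]
orientation: [3.135, 0.142, -0.003]
force: [-6.0, -7.2, 9.6]
opening: 0.0236
```

```bash

python3 -c "
from h import *
circ()
go([.4327,-.2,.17],1.637)
im=viewer.read_camera('top');cv2.imwrite('pics/top2.png',cv2.resize(im[85:285,110:380],None,fx=2.9,fy=2.9))"
```

```text
angle 0.013 r 76.3 z 0.1601 F [-6.6  6.7 -9.6] open 0.0236 t 10.975
t 10.97 grasp [ 0.6742 -0.0226  0.1601] jaw ang -1.48 open 0.0236 F [-6.  -7.2  9.6] tilt [-0.002 -0.004 -1.   ] q6 [-0.11  1.37]
delta [-256.6  154.8   -8.8]
yaw turn 0.025
delta after yaw [-252.7  161.1   -8.8]
```

View pics/top2.png

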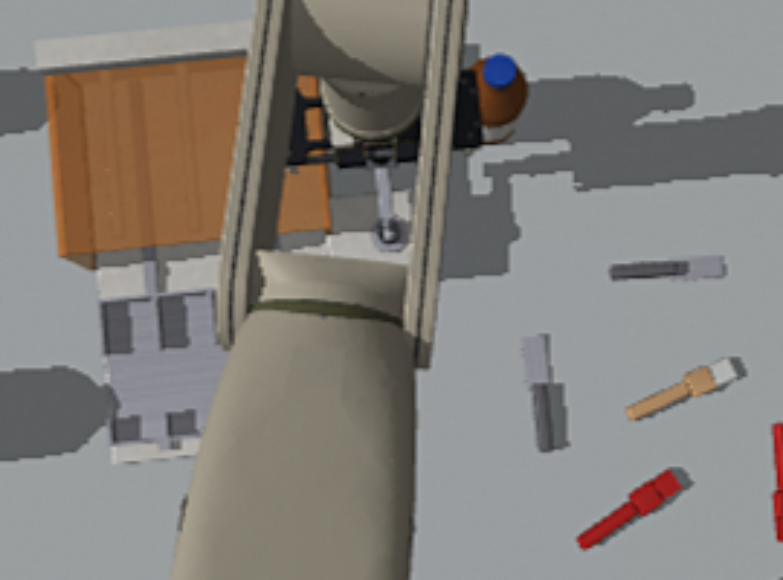

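Emit:
apply_moves([
  [50, [0, 0, 0], 0],
  [50, [0, 0, 0], 0],
  [50, [0, 0, -50], 0],
  [50, [0, 0, -50], 0],
  [50, [-51, 31, 0], 0],
])

```text
t: 11.65
tool_pos: [0.6292, -0.0538, 0.4323]
orientation: [3.137, 0.15, 0.016]
force: [-0.7, -2.2, 0.7]
opening: 0.05
```

Emit:
apply_moves([
  [50, [-51, 31, 0], 0.025],
  [50, [-51, 31, 20], 0],
  [50, [-51, 31, 20], 0],
  [50, [-51, 31, 20], 0],
  [50, [0, 0, 0], 0],
])

```text
t: 12.28
tool_pos: [0.43, -0.194, 0.3639]
orientation: [-3.138, -0.099, 0.008]
force: [0.9, 0.2, -0.0]
opening: 0.0502
```

```bash
cat >> h.py <<'E'
def rects(im,w,kind,z=.009):
    hsv=cv2.cvtColor(im,cv2.COLOR_BGR2HSV).astype(int);H,S,V=hsv[...,0],hsv[...,1],hsv[...,2]
    m={"dark":(V<75)&(S<60),"wood":(H>8)&(H<24)&(S>85)&(V>60)}[kind].astype(np.uint8)
    n,l,st,ce=cv2.connectedComponentsWithStats(m)
    for i in range(1,n):
        if st[i,4]>150 and st[i,4]<9000:
            ct=np.argwhere(l==i)[:,::-1].astype(np.float32)
            P=np.array([ray(w,p,z)[:2] for p in ct],np.float32);(c,sz,a)=cv2.minAreaRect(P)
            b=cv2.boxPoints((c,sz,a));e=[b[1]-b[0],b[2]-b[1]];e=max(e,key=np.linalg.norm)
            print(kind,st[i].tolist(),"centre",np.round(c,4),"size",np.round(sz,4),"ang",round(np.arctan2(e[1],e[0])%np.pi,3))
E
python3 -c "
from h import *
go([.418,-.2,.022],1.637)
w=viewer.get_calibration('wrist');im=viewer.read_camera('wrist');cv2.imwrite('pics/w5.png',im)
rects(im,w,'dark',.018)
for p in [[.3632,-.204,.018],[.428,-.2,0.018],[.4927,-.1955,.003]]:print(proj(w,p))
"
```

```text
t 12.28 grasp [ 0.4291 -0.1936  0.1969] jaw ang -1.508 open 0.0502 F [ 0.9  0.2 -0. ] tilt [-0.005  0.002 -1.   ] q6 [-0.53  0.98]
delta [-10.6   6.1 174.9]
yaw turn -0.003
delta after yaw [-10.6   6.1 174.9]
dark [0, 35, 55, 161, 1825] centre [0.471  0.0518] size [0.1675 0.0202] ang 0.097
dark [349, 41, 78, 17, 321] centre [ 0.5652 -0.3183] size [0.0146 0.0758] ang 1.634
dark [253, 163, 14, 62, 243] centre [ 0.4043 -0.2048] size [0.0747 0.0134] ang 0.193
dark [341, 267, 29, 24, 262] centre [ 0.2991 -0.3306] size [0.0339 0.0341] ang 1.631
dark [357, 267, 155, 90, 5929] centre [ 0.2528 -0.4449] size [0.1412 0.2159] ang 1.626
dark [482, 355, 30, 29, 317] centre [ 0.1652 -0.5546] size [0.062 0.039] ang 0.316
dark [0, 356, 37, 28, 359] centre [0.1177 0.1312] size [0.05   0.0535] ang 1.638
[259.67550297 226.69492354]
[260.03598108 174.23535527]
[259.80380899 114.53287085]
```

View pics/w5.png

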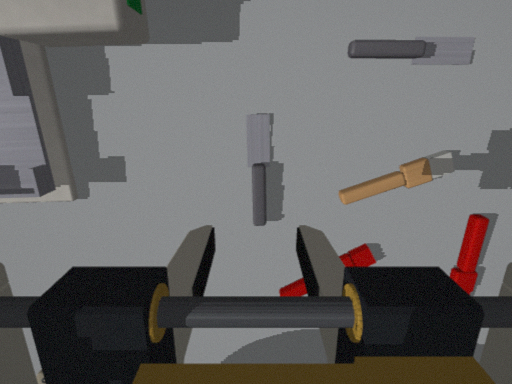

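The spatula is aligned, with its handle at px (259,195) and blade at (258,140). That agrees with the top view. Next I descend and grasp.

Emit:
apply_moves([
  [50, [-11, 7, 0], 0],
  [50, [0, 0, 50], 0],
  [50, [0, 0, 50], 0],
  [50, [0, 0, 40], 0],
  [50, [0, 0, 20], 0],
])

```text
t: 12.95
tool_pos: [0.4229, -0.1996, 0.2052]
orientation: [-3.138, -0.109, 0.003]
force: [0.9, 0.6, 0.2]
opening: 0.0501
```

Emit:
apply_moves([
  [50, [0, 0, 0], 0],
  [50, [0, 0, 0], 0],
])

```text
t: 13.2
tool_pos: [0.4239, -0.2006, 0.2085]
orientation: [3.139, 0.107, 0.003]
force: [0.9, -0.5, 0.3]
opening: 0.0505
```

```bash

python3 -c "
from h import *
go([.417,-.201,.022],1.637)"
```

```text
t 13.2 grasp [ 0.4241 -0.2008  0.0415] jaw ang -1.503 open 0.0505 F [ 0.9 -0.5  0.3] tilt [ 0.002 -0.001 -1.   ] q6 [-0.55  0.95]
delta [-7.2 -0.3 19.5]
yaw turn 0.002
delta after yaw [-7.2 -0.3 19.5]
```

Emit:
apply_moves([
  [50, [-7, 0, 10], 0],
  [50, [0, 0, 9], 0],
  [10, [0, 0, 0], 0],
  [10, [0, 0, 0], 0],
  [10, [0, 0, 0], 0],
], grip_force=30)

```text
t: 13.82
tool_pos: [0.416, -0.201, 0.1883]
orientation: [3.14, 0.106, 0.001]
force: [0.1, 0.0, 0.3]
opening: 0.0248
```

Emit:
apply_moves([
  [10, [0, 0, 0], 0],
  [10, [0, 0, -30], 0],
  [10, [0, 0, -50], 0],
  [10, [0, 0, -30], 0],
  [10, [0, 0, 0], 0],
])

```text
t: 14.45
tool_pos: [0.4169, -0.2015, 0.301]
orientation: [3.137, 0.106, 0.008]
force: [0.0, -1.1, -2.0]
opening: 0.0153
```

```bash

python3 -c "
from h import *
u=np.array([.9958,.092]);v=np.array([-.092,.9958]);o=np.array([.4635,.1555])
for i in range(4): print(i,(o+v*(-.09+.06*i)-.01*u).round(4))
go([*(o+v*-.09-.01*u),.14],1.663)
w=viewer.get_calibration('wrist');im=viewer.read_camera('wrist');cv2.imwrite('pics/w6.png',im)
c=viewer.get_calibration('top');im=viewer.read_camera('top');cv2.imwrite('pics/top3.png',cv2.resize(im[150:280,120:290],None,fx=4.6,fy=4.6))
"
```

```text
0 [0.4618 0.065 ]
1 [0.4563 0.1247]
2 [0.4508 0.1845]
3 [0.4453 0.2442]
t 14.45 grasp [ 0.4177 -0.202   0.134 ] jaw ang -1.503 open 0.0153 F [ 0.  -1.1 -2. ] tilt [ 0.005 -0.003 -1.   ] q6 [-0.56  0.94]
delta [  62.  -263.4   -6.6]
yaw turn -0.025
delta after yaw [  68.5 -261.8   -6.6]
```

View pics/top3.png

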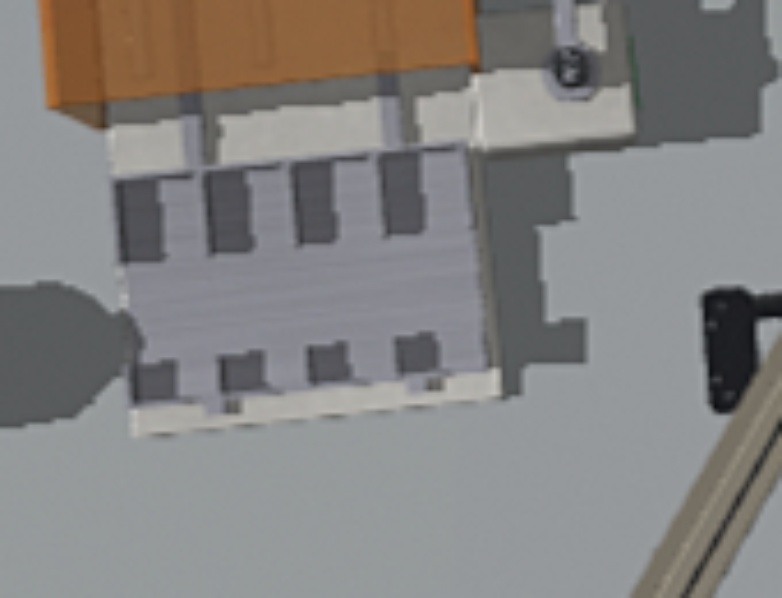

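The tray is visible, with top corners at crop (113,178), (468,145), (490,370) and (132,405), and the spatula is held with the opening at 15.3 mm. Next I check the tray centre.

```bash

python3 -c "
from h import *
c=viewer.get_calibration('top');P=[]
for u,v in [(113,178),(468,145),(490,370),(132,405)]:
    P.append(ray(c,(120+u/4.6-.4,150+v/4.6-.4),.052)[:2]);print(P[-1].round(4))
P=np.array(P);m=P.mean(0);print('centre',m,np.linalg.norm(np.roll(P,1,0)-P,axis=1))
# divider tops at back edge and seams
for u,v in [(203,171),(292,163),(381,154)]: print(ray(c,(120+u/4.6-.4,150+v/4.6-.4),.052)[:2].round(4))
"
```

```text
[0.532  0.2828]
[0.5525 0.0406]
[0.3986 0.026 ]
[0.3779 0.2673]
centre [0.46522234 0.15416632] [0.15488763 0.24305242 0.15457928 0.24213749]
[0.5362 0.2216]
[0.5412 0.161 ]
[0.5468 0.1002]
```

Emit:
apply_moves([
  [10, [0, 0, -6], -0.025],
  [10, [17, -52, 0], 0],
  [10, [17, -52, 0], 0],
  [10, [17, -52, 0], 0],
  [10, [17, -52, 0], 0],
])

```text
t: 15.18
tool_pos: [0.4641, 0.0142, 0.303]
orientation: [-3.138, -0.146, 0.003]
force: [0.6, -1.0, -0.2]
opening: 0.0159
```

Emit:
apply_moves([
  [10, [1, -52, 0], 0],
  [10, [0, 0, 0], 0],
  [10, [0, 0, 0], 0],
])

```text
t: 15.55
tool_pos: [0.4602, 0.0643, 0.3032]
orientation: [3.138, 0.147, -0.003]
force: [0.1, -0.5, -0.4]
opening: 0.0156
```

```bash

python3 -c "
from h import *
go([.4623,.064,.055],1.661)
w=viewer.get_calibration('wrist');im=viewer.read_camera('wrist');cv2.imwrite('pics/w7.png',im)
"
```

```text
t 15.55 grasp [0.4599 0.0642 0.1362] jaw ang -1.477 open 0.0156 F [ 0.1 -0.5 -0.4] tilt [-0.002 -0.    -1.   ] q6 [0.03 1.51]
delta [ 2.5  0.4 81.2]
yaw turn 0.004
delta after yaw [ 2.5  0.4 81.2]
```

View pics/w7.png

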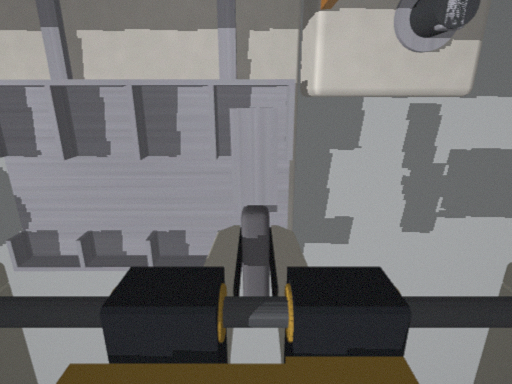

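Emit:
apply_moves([
  [10, [2.5, 0, 30], 0],
  [10, [0, 0, 30], 0],
  [10, [0, 0, 12], 0],
  [10, [0, 0, 6], 0],
  [10, [0, 0, 0], 0],
])

```text
t: 16.23
tool_pos: [0.4633, 0.0642, 0.2265]
orientation: [3.138, 0.144, 0.001]
force: [-0.7, 0.7, -0.2]
opening: 0.0159
```

```bash

python3 -c "
from h import *
go([.4623,.064,.0535],1.661)
"
```

```text
t 16.23 grasp [0.4634 0.0642 0.0595] jaw ang -1.479 open 0.0159 F [-0.7  0.7 -0.2] tilt [ 0. -0. -1.] q6 [0.03 1.51]
delta [-1.1  0.1  6. ]
yaw turn 0.002
delta after yaw [-1.1  0.1  6. ]
```

Emit:
apply_moves([
  [10, [0, 0, 5.5], 0],
  [10, [0, 0, 0], 0],
  [30, [0, 0, 0], 0],
  [30, [0, 0, 0], 0],
  [30, [0, 0, 0], 0],
])

```text
t: 16.85
tool_pos: [0.4631, 0.0646, 0.2208]
orientation: [3.138, 0.145, 0.001]
force: [0.2, 0.3, 0.1]
opening: 0.0296
```

Emit:
apply_moves([
  [30, [0, 0, -30], 0],
  [30, [0, 0, -40], 0],
  [50, [0, 0, -40], 0],
  [50, [0, 0, -10], 0.176],
  [50, [0, 0, 0], 0.176],
])

```text
t: 17.48
tool_pos: [0.4636, 0.0647, 0.3424]
orientation: [-3.113, 0.416, -0.005]
force: [-0.1, -0.7, -0.3]
opening: 0.0493
```

Emit:
apply_moves([
  [50, [0, 0, 0], 0.176],
  [50, [0, 0, 0], 0.176],
  [50, [0, 0, 0], 0.176],
  [50, [0, 0, 0], 0.176],
  [50, [0, 0, 0], 0.176],
])

```text
t: 18.1
tool_pos: [0.4625, 0.0436, 0.3403]
orientation: [-2.648, 1.654, 0.017]
force: [-0.3, -0.3, -0.0]
opening: 0.0498
```

```bash

python3 -c "
from h import *
go([.429,-.3575,.18],.425)
"
```

```text
t 18.1 grasp [0.4626 0.0473 0.1733] jaw ang -2.688 open 0.0498 F [-0.3 -0.3 -0. ] tilt [ 0.001  0.022 -1.   ] q6 [-0.03  2.66]
delta [348.8 207.7 -15.8]
yaw turn 0.029
delta after yaw [354.7 197.5 -15.8]
```

Emit:
apply_moves([
  [50, [43.6, 26, -2], 0],
  [50, [43.6, 26, -2], 0],
  [50, [43.6, 26, -2], 0],
  [50, [43.6, 26, -2], 0],
  [50, [43.6, 26, -2], 0],
])

```text
t: 18.73
tool_pos: [0.4409, -0.2118, 0.3449]
orientation: [-2.648, 1.654, 0.016]
force: [1.5, -0.0, -0.6]
opening: 0.05
```

Emit:
apply_moves([
  [50, [43.6, 26, -2], 0.029],
  [50, [43.6, 26, -2], 0],
  [50, [43.6, 26, -2], 0],
  [50, [0, 0, 0], 0],
])

```text
t: 19.23
tool_pos: [0.4247, -0.3647, 0.3472]
orientation: [-2.622, 1.698, 0.017]
force: [0.4, 0.2, 0.1]
opening: 0.0499
```

```bash

python3 -c "
from h import *
go([.429,-.3575,.022],.425)
w=viewer.get_calibration('wrist');im=viewer.read_camera('wrist');cv2.imwrite('pics/w8.png',im)
rects(im,w,'wood',.012)
c=viewer.get_calibration('top');im=viewer.read_camera('top');cv2.imwrite('pics/t8.png',im);rects(im,c,'dark',.01)
"
```

```text
t 19.23 grasp [ 0.4248 -0.3612  0.1802] jaw ang -2.72 open 0.0499 F [0.4 0.2 0.1] tilt [ 0.001  0.021 -1.   ] q6 [-0.81  1.91]
delta [  1.3  -3.9 158.3]
yaw turn -0.004
delta after yaw [  1.3  -3.9 158.3]
wood [238, 141, 26, 91, 1543] centre [ 0.4243 -0.3439] size [0.0269 0.1053] ang 1.974
wood [149, 283, 20, 60, 582] centre [ 0.4646 -0.1376] size [0.0223 0.0961] ang 1.825
wood [342, 284, 21, 58, 573] centre [ 0.2347 -0.2431] size [0.0217 0.0928] ang 2.173
wood [133, 357, 362, 27, 7836] centre [ 0.2366 -0.1358] size [0.5112 0.0477] ang 0.434
dark [453, 102, 59, 82, 286] centre [ 0.6766 -0.8679] size [0.2294 0.194 ] ang 0.499
dark [322, 174, 108, 116, 199] centre [ 0.3819 -0.4618] size [0.0273 0.5079] ang 2.382
dark [347, 181, 31, 27, 427] centre [ 0.5075 -0.4208] size [0.0699 0.0955] ang 1.984
dark [397, 211, 17, 28, 181] centre [ 0.4114 -0.5542] size [0.051  0.0889] ang 3.052
dark [367, 220, 108, 124, 310] centre [ 0.2394 -0.5882] size [0.0912 0.5157] ang 2.338
dark [374, 237, 30, 21, 336] centre [ 0.339  -0.4952] size [0.0484 0.0944] ang 2.008
dark [379, 259, 32, 53, 590] centre [ 0.2247 -0.5184] size [0.0607 0.1745] ang 2.624
dark [160, 321, 99, 63, 3496] centre [-0.0176  0.0796] size [0.2238 0.2441] ang 2.637
```

View pics/w8.png

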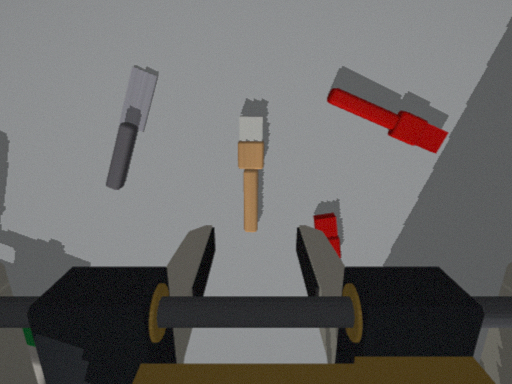

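The brush handle runs (250,230) to (251,170) with its head at (251,130). It matches the estimate, so I descend.

Emit:
apply_moves([
  [50, [1.5, -4, 0], 0],
  [50, [0, 0, 50], 0],
  [50, [0, 0, 50], 0],
  [50, [0, 0, 36], 0],
  [50, [0, 0, 0], 0],
])

```text
t: 19.95
tool_pos: [0.4293, -0.356, 0.2082]
orientation: [-2.625, 1.689, 0.028]
force: [0.6, 0.6, 0.7]
opening: 0.05
```

```bash

python3 -c "
from h import *
go([.4295,-.3575,.022],.418)
"
```

```text
t 19.95 grasp [ 0.4287 -0.3515  0.0413] jaw ang -2.715 open 0.05 F [0.6 0.6 0.7] tilt [-0.004  0.027 -1.   ] q6 [-0.79  1.92]
delta [ 6.3  1.9 19.1]
yaw turn 0.009
delta after yaw [ 6.3  1.8 19.1]
```

Emit:
apply_moves([
  [50, [6, 1.5, 10], 0.009],
  [50, [0, 0, 8.5], 0],
  [10, [0, 0, 0], 0],
  [10, [0, 0, 0], 0],
  [10, [0, 0, 0], 0],
])

```text
t: 20.58
tool_pos: [0.4313, -0.3644, 0.1933]
orientation: [-2.617, 1.705, 0.016]
force: [0.1, -0.2, 0.7]
opening: 0.0269
```

Emit:
apply_moves([
  [10, [0, 0, 0], 0],
  [10, [0, 0, -30], 0],
  [10, [0, 0, -50], 0],
  [10, [0, 0, -40], 0],
  [10, [0, 0, 0], 0],
])

```text
t: 21.2
tool_pos: [0.4322, -0.3679, 0.3173]
orientation: [-2.618, 1.705, 0.005]
force: [0.9, -0.6, -0.4]
opening: 0.0266
```

```bash

python3 -c "
from h import *
o=np.array([.464,.1545]);v=np.array([-.092,.9958])
print(o+v*-.03)
go([*(o+v*-.03),.14],1.661)
"
```

```text
[0.46676  0.124626]
t 21.2 grasp [ 0.4332 -0.3652  0.1504] jaw ang -2.725 open 0.0266 F [ 0.9 -0.6 -0.4] tilt [ 0.006  0.016 -1.   ] q6 [-0.8   1.92]
delta [-434.3 -228.6   18.4]
yaw turn -1.245
delta after yaw [  77.5 -484.6   18.4]
```

The opening of 26.6 mm means I caught the head edge rather than the handle. I'll set it down and re-grip further back.

Emit:
apply_moves([
  [10, [0, 0, 40], 0],
  [10, [0, 0, 50], 0],
  [10, [0, 0, 25], 0],
  [10, [0, 0, 4], 0],
  [10, [0, 0, 0], 0],
])

```text
t: 21.82
tool_pos: [0.4312, -0.3642, 0.1937]
orientation: [-2.617, 1.704, 0.018]
force: [0.1, -0.4, 0.2]
opening: 0.027
```

Emit:
apply_moves([
  [10, [0, 0, 1], 0],
  [40, [0, 0, 0], 0],
  [50, [0, 0, 0], 0],
  [50, [0, 0, 0], 0],
])

```text
t: 22.32
tool_pos: [0.4313, -0.3643, 0.1932]
orientation: [-2.617, 1.704, 0.017]
force: [0.1, 0.3, -0.5]
opening: 0.0491
```

```bash

python3 -c "
from h import *
go([.4270,-.353,.022],.418)
w=viewer.get_calibration('wrist');im=viewer.read_camera('wrist');cv2.imwrite('pics/w9.png',im[:300])
rects(im,w,'wood',.014)
for p in [[.4295,-.3575,.018],[.427,-.353,.018]]:print(proj(w,p))
"
```

```text
t 22.32 grasp [ 0.4315 -0.3607  0.0262] jaw ang -2.725 open 0.0491 F [ 0.1  0.3 -0.5] tilt [ 0.001  0.021 -1.   ] q6 [-0.8   1.92]
delta [-8.8  1.   4.3]
yaw turn -0.002
delta after yaw [-8.8  1.   4.3]
wood [231, 187, 49, 110, 3785] centre [ 0.4306 -0.3603] size [0.0276 0.0732] ang 1.99
wood [340, 283, 20, 60, 578] centre [ 0.3535 -0.3399] size [0.0108 0.048 ] ang 2.173
wood [151, 284, 20, 59, 581] centre [ 0.4674 -0.2881] size [0.0109 0.0479] ang 1.805
wood [241, 327, 23, 13, 248] centre [ 0.4057 -0.2987] size [0.0148 0.0101] ang 0.425
wood [130, 357, 363, 27, 7834] centre [ 0.3552 -0.2856] size [0.2587 0.0241] ang 0.43
[254.90217452 252.85781492]
[255.68774529 260.44549726]
```

View pics/w9.png

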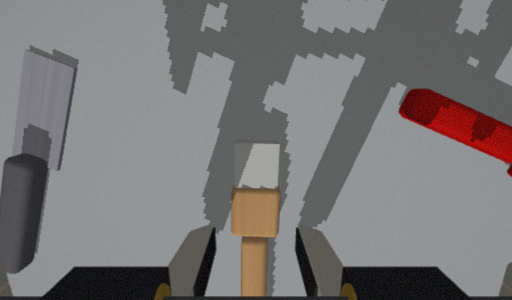

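The brush's head/handle boundary is at (256,236), and it lies straight between the fingers. I'll compute its position from that.

```bash

python3 -c "
from h import *
w=viewer.get_calibration('wrist')
e=ray(w,(256,236),.016);b=ray(w,(257,142),.016);print(e,b,np.linalg.norm(e-b))
d=(b-e)/np.linalg.norm(b-e);g=e-.016*d;print(g);go([g[0],g[1],.022])
"
```

```text
[ 0.43294558 -0.36692729  0.016     ] [ 0.45479482 -0.41753417  0.016     ] 0.05512210445532022
[ 0.42660351 -0.3522379   0.016     ]
t 22.38 grasp [ 0.4314 -0.3607  0.0261] jaw ang -2.725 open 0.0492 F [-0.5 -0.4 -0.6] tilt [ 0.001  0.021 -1.   ] q6 [-0.8   1.92]
delta [-9.6  1.   4.3]
```

Emit:
apply_moves([
  [50, [-9.5, 1, 2], 0],
  [50, [0, 0, 2], 0],
  [50, [0, 0, 0], 0],
  [10, [0, 0, 0], 0],
  [10, [0, 0, 0], 0],
])

```text
t: 23.0
tool_pos: [0.4265, -0.3559, 0.189]
orientation: [-2.617, 1.704, 0.017]
force: [-0.5, -0.2, 0.5]
opening: 0.0346
```

Emit:
apply_moves([
  [10, [0, 0, 0], 0],
  [10, [0, 0, 0], 0],
  [10, [0, 0, 0], 0],
])

```text
t: 23.38
tool_pos: [0.4265, -0.3559, 0.189]
orientation: [-2.617, 1.704, 0.017]
force: [0.1, 0.1, 0.3]
opening: 0.0156
```

```bash

python3 -c "
from h import *
go([.4266,-.3522,.022])
"
```

```text
t 23.38 grasp [ 0.4266 -0.3523  0.0221] jaw ang -2.725 open 0.0156 F [0.1 0.1 0.3] tilt [ 0.001  0.022 -1.   ] q6 [-0.79  1.92]
delta [-0.1  0.   0.1]
```

Emit:
apply_moves([
  [10, [0, 0, -30], 0],
  [10, [0, 0, -45], 0],
  [10, [0, 0, -45], 0],
  [10, [0, 0, 0], -0.178],
  [10, [0, 0, 0], -0.178],
])

```text
t: 24.0
tool_pos: [0.4265, -0.3586, 0.3099]
orientation: [-2.88, 1.205, 0.01]
force: [0.2, -0.1, -0.8]
opening: 0.0161
```

Emit:
apply_moves([
  [10, [0, 0, 0], -0.178],
  [10, [0, 0, 0], -0.178],
  [10, [0, 0, 0], -0.178],
  [10, [0, 0, 0], -0.178],
  [10, [0, 0, 0], -0.178],
])

```text
t: 24.62
tool_pos: [0.4263, -0.3584, 0.3087]
orientation: [-3.116, -0.152, -0.002]
force: [-0.3, -0.7, -0.6]
opening: 0.0161
```

```bash

python3 -c "
from h import *
go([.4608,.124,.14],1.661)
"
```

```text
t 24.62 grasp [ 0.4263 -0.3547  0.1418] jaw ang -1.473 open 0.0161 F [-0.3 -0.7 -0.6] tilt [ 0.     0.022 -1.   ] q6 [-0.8   0.67]
delta [  80.8 -472.9   12.3]
yaw turn 0.007
delta after yaw [  77.4 -473.5   12.3]
```

Emit:
apply_moves([
  [10, [8.6, -52.6, 1], 0.007],
  [10, [8.6, -52.6, 1], 0],
  [10, [8.6, -52.6, 1], 0],
  [10, [8.6, -52.6, 1], 0],
  [10, [8.6, -52.6, 1], 0],
])

```text
t: 25.25
tool_pos: [0.4464, -0.091, 0.3098]
orientation: [-3.117, -0.131, -0.003]
force: [0.8, 0.7, -0.3]
opening: 0.016
```

Emit:
apply_moves([
  [10, [8.6, -52.6, 1], 0],
  [10, [8.6, -52.6, 1], 0],
  [10, [8.6, -52.6, 1], 0],
  [10, [8.6, -52.6, 1], 0],
  [10, [0, 0, 0], 0],
])

```text
t: 25.88
tool_pos: [0.4628, 0.1231, 0.3104]
orientation: [-3.116, -0.139, -0.003]
force: [-1.2, -1.5, -0.8]
opening: 0.0156
```

```bash

python3 -c "
from h import *
go([.4608,.124,.056],1.661)
"
```

```text
t 25.88 grasp [0.463  0.1269 0.1434] jaw ang -1.481 open 0.0156 F [-1.2 -1.5 -0.8] tilt [ 0.001  0.023 -1.   ] q6 [0.14 1.62]
delta [-2.6  4.6 87.3]
yaw turn -0.001
delta after yaw [-2.6  4.6 87.3]
```

Emit:
apply_moves([
  [10, [-2.6, 4.6, 0], 0],
  [10, [0, 0, 35], 0],
  [10, [0, 0, 35], 0],
  [10, [0, 0, 12], 0],
  [10, [0, 0, 0], 0],
])

```text
t: 26.5
tool_pos: [0.4608, 0.1159, 0.2279]
orientation: [-3.118, -0.129, -0.0]
force: [0.3, 0.9, 0.5]
opening: 0.0155
```

```bash

python3 -c "
from h import *
go([.4608,.124,.0545],1.661)
"
```

```text
t 26.5 grasp [0.4607 0.1195 0.0609] jaw ang -1.488 open 0.0155 F [0.3 0.9 0.5] tilt [-0.001  0.021 -1.   ] q6 [0.13 1.61]
delta [ 0.5 -4.4  6.5]
yaw turn -0.007
delta after yaw [ 0.5 -4.4  6.5]
```

Emit:
apply_moves([
  [10, [0.5, -4.4, 3], 0],
  [10, [0, 0, 3], 0],
  [10, [0, 0, 0], 0],
  [30, [0, 0, 0], 0],
  [30, [0, 0, 0], 0],
])

```text
t: 27.12
tool_pos: [0.4613, 0.1215, 0.2225]
orientation: [-3.117, -0.132, -0.003]
force: [-0.4, -0.4, -0.4]
opening: 0.0287
```

Emit:
apply_moves([
  [30, [0, 0, 0], 0],
  [30, [0, 0, -35], 0],
  [30, [0, 0, -45], 0],
  [50, [0, 0, -45], -0.188],
  [50, [0, 0, 0], -0.188],
])

```text
t: 27.75
tool_pos: [0.4625, 0.1189, 0.3521]
orientation: [-3.037, -0.72, -0.022]
force: [0.7, 1.0, -0.1]
opening: 0.0455
```

Emit:
apply_moves([
  [50, [0, 0, 0], -0.188],
  [50, [0, 0, 0], -0.188],
  [50, [0, 0, 0], -0.188],
  [50, [0, 0, 0], -0.188],
  [50, [0, 0, 0], -0.188],
])

```text
t: 28.38
tool_pos: [0.461, 0.1188, 0.3473]
orientation: [-2.387, -2.017, -0.023]
force: [-0.9, 0.1, -0.8]
opening: 0.05
```

Emit:
apply_moves([
  [50, [0, 0, 0], -0.188],
  [50, [0, 0, 0], -0.036],
  [50, [0, 0, 0], 0],
])

```text
t: 28.75
tool_pos: [0.4611, 0.1187, 0.3473]
orientation: [-2.159, -2.262, -0.025]
force: [-0.8, -0.4, -0.2]
opening: 0.05
```

```bash

python3 -c "
from h import *
go([.564,-.34,.19],.063)
"
```

```text
t 28.75 grasp [0.4612 0.1224 0.1803] jaw ang 0.046 open 0.05 F [-0.8 -0.4 -0.2] tilt [ 0.001  0.022 -1.   ] q6 [0.14 0.09]
delta [-466.3   81.3  -19.6]
yaw turn -0.017
delta after yaw [-467.6   73.5  -19.6]
```

Emit:
apply_moves([
  [50, [-52, 8.2, -2], -0.017],
  [50, [-52, 8.2, -2], 0],
  [50, [-52, 8.2, -2], 0],
  [50, [-52, 8.2, -2], 0],
  [50, [-52, 8.2, -2], 0],
])

```text
t: 29.38
tool_pos: [0.5186, -0.14, 0.3519]
orientation: [-2.141, -2.28, -0.026]
force: [-0.1, 1.4, 0.5]
opening: 0.0504
```

Emit:
apply_moves([
  [50, [-52, 8.2, -2], 0],
  [50, [-52, 8.2, -2], 0],
  [50, [-52, 8.2, -2], 0],
  [50, [-52, 8.2, -2], 0],
  [50, [0, 0, 0], 0],
])

```text
t: 30.0
tool_pos: [0.5646, -0.3473, 0.354]
orientation: [-2.144, -2.276, -0.024]
force: [-1.0, -0.6, -0.2]
opening: 0.0498
```

```bash

python3 -c "
from h import *
go([.566,-.336,.022],.063)
w=viewer.get_calibration('wrist');im=viewer.read_camera('wrist');cv2.imwrite('pics/w10.png',im)
rects(im,w,'dark',.016)
print(proj(w,[.566,-.32,.018]),proj(w,[.565,-.28,.018]))
"
```

```text
t 30.0 grasp [ 0.5646 -0.3437  0.1871] jaw ang 0.06 open 0.0498 F [-1.  -0.6 -0.2] tilt [-0.     0.022 -1.   ] q6 [-0.63 -0.7 ]
delta [  4.    1.7 165.2]
yaw turn -0.003
delta after yaw [  4.    1.7 165.2]
dark [251, 124, 15, 72, 403] centre [ 0.5667 -0.3242] size [0.0148 0.0785] ang 1.64
dark [157, 227, 198, 136, 6285] centre [ 0.5741 -0.5005] size [0.2534 0.1962] ang 0.058
[257.84172523 157.12772873] [259.27283263 119.20712207]
```

The spatula hasn't moved: handle centre (.567,-.322), heading about -1.50. Next I descend.

Emit:
apply_moves([
  [50, [2, 2.5, 0], 0],
  [50, [0, 0, 50], 0],
  [50, [0, 0, 50], 0],
  [50, [0, 0, 42], 0],
  [50, [0, 0, 0], 0],
])

```text
t: 30.68
tool_pos: [0.566, -0.3357, 0.2094]
orientation: [-2.13, -2.279, -0.024]
force: [-1.0, -1.1, 0.7]
opening: 0.0502
```

```bash

python3 -c "
from h import *
go([.567,-.339,.022],.067)
"
```

```text
t 30.68 grasp [ 0.565  -0.3312  0.0425] jaw ang 0.068 open 0.0502 F [-1.  -1.1  0.7] tilt [-0.006  0.027 -1.   ] q6 [-0.62 -0.69]
delta [-8.4  1.5 20.3]
yaw turn 0.001
delta after yaw [-8.4  1.5 20.3]
```

Emit:
apply_moves([
  [50, [-4, 1, 8], 0],
  [50, [0, 0, 8], 0],
  [50, [0, 0, 0], 0],
  [50, [0, 0, 0], 0],
])

```text
t: 31.18
tool_pos: [0.569, -0.3423, 0.1981]
orientation: [-2.137, -2.284, -0.026]
force: [-0.7, 0.5, 1.0]
opening: 0.05
```

```bash

python3 -c "
from h import *
go([.567,-.339,.022],.067)
"
```

```text
t 31.18 grasp [ 0.5692 -0.3388  0.0312] jaw ang 0.066 open 0.05 F [-0.7  0.5  1. ] tilt [ 0.002  0.021 -1.   ] q6 [-0.62 -0.7 ]
delta [-0.3 -2.3  9.2]
yaw turn -0.001
delta after yaw [-0.3 -2.3  9.2]
```

Emit:
apply_moves([
  [50, [0, -2, 5], 0],
  [50, [0, 0, 3.5], 0],
  [10, [0, 0, 0], 0],
  [10, [0, 0, 0], 0],
  [10, [0, 0, 0], 0],
])

```text
t: 31.8
tool_pos: [0.5669, -0.3421, 0.189]
orientation: [-2.137, -2.284, -0.026]
force: [0.2, 0.3, -0.2]
opening: 0.0246
```

Emit:
apply_moves([
  [10, [0, 0, 0], 0],
  [10, [0, 0, 0], 0],
  [10, [0, 0, -30], 0],
  [10, [0, 0, -45], 0],
  [10, [0, 0, -45], 0],
])

```text
t: 32.42
tool_pos: [0.5664, -0.3445, 0.3096]
orientation: [-2.136, -2.283, -0.025]
force: [0.1, -1.0, -1.0]
opening: 0.0157
```

Emit:
apply_moves([
  [10, [0, 0, 0], -0.178],
  [10, [0, 0, 0], -0.178],
  [10, [0, 0, 0], -0.178],
  [10, [0, 0, 0], -0.178],
  [10, [0, 0, 0], -0.178],
])

```text
t: 33.05
tool_pos: [0.5666, -0.3446, 0.3086]
orientation: [-0.939, -2.991, -0.033]
force: [0.2, -0.6, -0.4]
opening: 0.0155
```

Emit:
apply_moves([
  [10, [0, 0, 0], -0.178],
  [10, [0, 0, 0], -0.178],
  [10, [0, 0, 0], -0.178],
  [10, [0, 0, 0], -0.178],
  [10, [0, 0, 0], 0],
])

```text
t: 33.67
tool_pos: [0.5666, -0.3446, 0.3087]
orientation: [-0.152, 3.136, 0.034]
force: [0.3, -0.3, -0.8]
opening: 0.016
```

```bash

python3 -c "
from h import *
o=np.array([.464,.1545]);v=np.array([-.092,.9958]);u=np.array([.9958,.092])
p=o+v*.03-.01*u;print(p)
go([*p,.14],1.655)
"
```

```text
[0.451282 0.183454]
t 33.67 grasp [ 0.5667 -0.341   0.1417] jaw ang 1.668 open 0.016 F [ 0.3 -0.3 -0.8] tilt [ 0.001  0.022 -1.   ] q6 [-0.63 -2.3 ]
delta [ 64.2 532.9  13.1]
yaw turn 0.013
delta after yaw [ 70.9 532.1  13.1]
```

Emit:
apply_moves([
  [10, [6.4, 48.4, 1], 0.013],
  [10, [6.4, 48.4, 1], 0],
  [10, [6.4, 48.4, 1], 0],
  [10, [6.4, 48.4, 1], 0],
  [10, [6.4, 48.4, 1], 0],
])

```text
t: 34.3
tool_pos: [0.5131, -0.1049, 0.309]
orientation: [-0.125, 3.137, 0.034]
force: [-0.0, 0.4, -0.8]
opening: 0.0158
```

Emit:
apply_moves([
  [10, [6.4, 48.4, 1], 0],
  [10, [6.4, 48.4, 1], 0],
  [10, [6.4, 48.4, 1], 0],
  [10, [6.4, 48.4, 1], 0],
  [10, [6.4, 48.4, 1], 0],
])

```text
t: 34.92
tool_pos: [0.4607, 0.1336, 0.3094]
orientation: [-0.125, 3.137, 0.034]
force: [0.2, 0.4, -0.1]
opening: 0.0157
```

Emit:
apply_moves([
  [10, [6.4, 48.4, 1], 0],
  [10, [0, 0, 0], 0],
  [10, [0, 0, 0], 0],
])

```text
t: 35.3
tool_pos: [0.4508, 0.1796, 0.3091]
orientation: [-0.131, 3.137, 0.033]
force: [0.3, 0.3, -0.8]
opening: 0.0154
```

```bash

python3 -c "
from h import *
go([.4513,.1835,.060],1.655)
"
```

```text
t 35.3 grasp [0.4509 0.1831 0.1421] jaw ang 1.654 open 0.0154 F [ 0.3  0.3 -0.8] tilt [ 0.001  0.021 -1.   ] q6 [ 0.27 -1.39]
delta [-0.2 -1.4 82.1]
yaw turn -0.001
delta after yaw [-0.2 -1.4 82.1]
```

Emit:
apply_moves([
  [10, [0, -1.4, 35], 0],
  [10, [0, 0, 35], 0],
  [10, [0, 0, 12], 0],
  [10, [0, 0, 0], 0],
  [10, [0, 0, 0], 0],
])

```text
t: 35.92
tool_pos: [0.4519, 0.1801, 0.2286]
orientation: [-0.132, 3.135, 0.035]
force: [-0.5, 0.5, -0.2]
opening: 0.0156
```

```bash

python3 -c "
from h import *
go([.4513,.1835,.0545],1.655)
"
```

```text
t 35.92 grasp [0.4524 0.1838 0.0617] jaw ang 1.655 open 0.0156 F [-0.5  0.5 -0.2] tilt [ 0.003  0.022 -1.   ] q6 [ 0.27 -1.4 ]
delta [ 1.1 -0.3  7.2]
yaw turn -0.0
delta after yaw [ 1.1 -0.3  7.2]
```

Emit:
apply_moves([
  [10, [1, 0, 3.5], 0],
  [10, [0, 0, 3], 0],
  [10, [0, 0, 0], 0],
  [30, [0, 0, 0], 0],
  [30, [0, 0, 0], 0],
])

```text
t: 36.55
tool_pos: [0.4497, 0.1803, 0.2204]
orientation: [-0.133, 3.138, 0.034]
force: [-0.0, -0.1, -0.4]
opening: 0.0287
```

Emit:
apply_moves([
  [30, [0, 0, 0], 0],
  [30, [0, 0, -35], 0],
  [50, [0, 0, -55], 0],
  [50, [0, 0, -60], 0],
  [50, [0, 0, -50], 0],
])

```text
t: 37.17
tool_pos: [0.4496, 0.1759, 0.423]
orientation: [-0.133, 3.136, 0.034]
force: [1.5, -0.7, -0.6]
opening: 0.0497
```

Emit:
apply_moves([
  [50, [10, -55, 0], 0],
  [50, [10, -55, 0], 0],
  [50, [10, -55, 0], 0],
  [50, [10, -55, 0], 0],
  [50, [10, -55, 0], 0],
])

```text
t: 37.8
tool_pos: [0.4227, -0.1039, 0.4146]
orientation: [-0.133, 3.136, 0.034]
force: [1.1, 0.4, 0.2]
opening: 0.0497
```

Emit:
apply_moves([
  [50, [0, -55, 0], 0],
  [50, [0, -55, 0], 0],
  [50, [0, 0, 0], 0],
])

```text
t: 38.17
tool_pos: [0.4321, -0.2149, 0.4115]
orientation: [-0.126, 3.138, 0.034]
force: [-0.6, -0.1, -1.1]
opening: 0.0502
```

```bash

python3 -c "
from h import *
go([.673,-.0235,.25],1.661)
im=viewer.read_camera('top');a=cv2.resize(im[130:280,120:290],None,fx=4,fy=4)
b=cv2.resize(viewer.read_camera('side')[60:280,150:410],(680,575))
cv2.imwrite('pics/t11.png',np.hstack([a[:,:], ])) ;cv2.imwrite('pics/s11.png',b)
"
```

```text
t 38.17 grasp [ 0.4321 -0.2113  0.2445] jaw ang 1.651 open 0.0502 F [-0.6 -0.1 -1.1] tilt [-0.     0.022 -1.   ] q6 [-0.57 -2.23]
delta [-255.2  168.    -1.5]
yaw turn -0.01
delta after yaw [-256.9  165.4   -1.5]
```

View pics/t11.png

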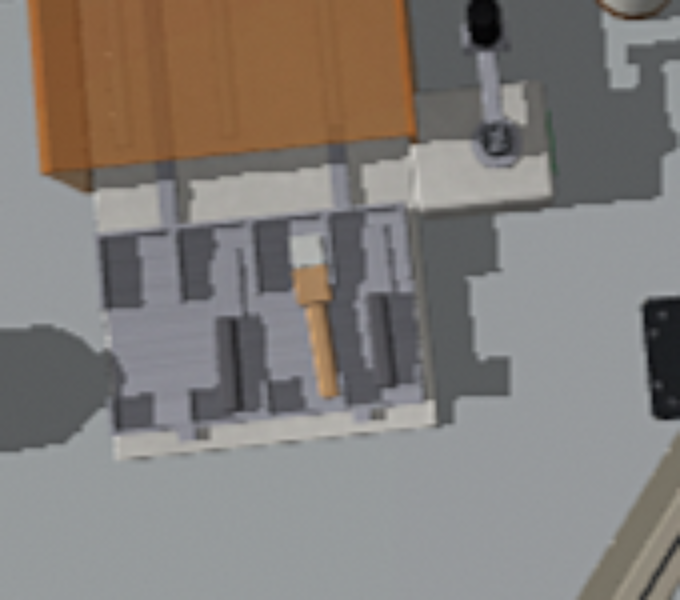

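Each tool is in its own compartment with its head towards the hood: brush tail (329,395), tip (305,235); spatulas at (232,360) and (385,340). I'll check the numbers in the bay frames.

```bash

python3 -c "
from h import *
c=viewer.get_calibration('top')
o=np.array([.464,.1545]);v=np.array([-.092,.9958]);u=np.array([.9958,.092])
for n,a,z in [('b tail',(329,395),.05),('b tip',(305,235),.048),('sB tail',(233,410),.05),('sB tip',(234,222),.035),('sA tail',(388,385),.05),('sA tip',(388,213),.035)]:
    p=ray(c,(120+a[0]/4-.375,130+a[1]/4-.375),z)[:2]-o;print(n,(p@u).round(4),(p@v).round(4))
"
```

```text
b tail -0.064 -0.047
b tip 0.0633 -0.0392
sB tail -0.0679 0.0282
sB tip 0.081 0.0179
sA tail -0.061 -0.0935
sA tip 0.0758 -0.105
```

Emit:
apply_moves([
  [50, [-43, 27.6, 0], -0.01],
  [50, [-43, 27.6, 0], 0],
  [50, [-43, 27.6, 0], 0],
  [50, [-43, 27.6, 0], 0],
  [50, [-43, 27.6, 0], 0],
])

```text
t: 38.9
tool_pos: [0.6347, -0.0513, 0.4161]
orientation: [-0.152, 3.136, 0.034]
force: [-0.3, -0.6, 0.1]
opening: 0.0503
```

Emit:
apply_moves([
  [50, [-42, 27.6, 0], 0],
  [50, [0, 0, 0], 0],
  [50, [0, 0, 0], 0],
])

```text
t: 39.28
tool_pos: [0.6727, -0.0216, 0.4162]
orientation: [-0.152, 3.137, 0.034]
force: [0.4, -0.4, -0.4]
opening: 0.0496
```

```bash

python3 -c "
from h import *
go([.673,-.0235,.163],1.661)
w=viewer.get_calibration('wrist');im=viewer.read_camera('wrist')
print(proj(w,[.673,-.0235,.191]),proj(w,[.673,-.0235,.116]))
m=((im.max(2)<60)).astype(np.uint8);n,l,st,ce=cv2.connectedComponentsWithStats(m)
for i in range(1,n):
    if st[i,4]>150:print(st[i],ce[i].round(1))
cv2.imwrite('pics/w12.png',im)
"
```

```text
t 39.27 grasp [ 0.6727 -0.018   0.2492] jaw ang 1.668 open 0.0496 F [ 0.4 -0.4 -0.4] tilt [-0.     0.022 -1.   ] q6 [-0.11 -1.78]
delta [ 0.4 -7.3 86.1]
yaw turn 0.007
delta after yaw [ 0.4 -7.3 86.1]
[247.85860472 213.75766534] [247.96979117 185.10762682]
[ 232  179   30   51 1240] [246.6 205. ]
[  160   228   352   136 14842] [387.2 308.8]
[    0   267   177   117 14052] [ 95.1 324.6]
```

Emit:
apply_moves([
  [50, [0, -7, 0], 0.007],
  [50, [0, 0, 40], 0],
  [50, [0, 0, 40], 0],
  [50, [0, 0, 5], 0],
  [50, [0, 0, 0], 0],
])

```text
t: 39.95
tool_pos: [0.6738, -0.0289, 0.3325]
orientation: [-0.136, 3.136, 0.034]
force: [-0.8, -0.1, 0.3]
opening: 0.0501
```

Emit:
apply_moves([
  [10, [0, 0, 0], 0],
  [10, [0, 0, 0], 0],
  [10, [0, 0, 0], 0],
  [10, [0, 0, 0], 0],
], grip_force=30)

```text
t: 40.45
tool_pos: [0.6741, -0.028, 0.3323]
orientation: [-0.138, 3.135, 0.034]
force: [0.4, 1.1, 4.1]
opening: 0.0235
```

```bash

python3 -c "
from h import *
circ()
go([.673,-.0235,.163],1.661)
a=-np.linspace(0,2*np.pi,26)
d=-np.c_[75.5*np.diff(np.cos(a)),-75.5*np.diff(np.sin(a))].round(1)
for i in range(5):print([[10,[x,y,0],0] for x,y in d[5*i:5*i+5].tolist()])
"
```

```text
angle 6.272 r 76.5 z 0.1654 F [-0.5  1.2 -4.1] open 0.0235 t 40.45
t 40.45 grasp [ 0.6745 -0.0244  0.1654] jaw ang 1.659 open 0.0235 F [0.4 1.1 4.1] tilt [ 0.002  0.022 -1.   ] q6 [-0.12 -1.79]
delta [1.4 1.  2.4]
yaw turn -0.002
delta after yaw [1.4 1.  2.4]
[[10, [2.4, -18.8, 0], 0], [10, [7.0, -17.6, 0], 0], [10, [11.1, -15.3, 0], 0], [10, [14.6, -12.1, 0], 0], [10, [17.1, -8.1, 0], 0]]
[[10, [18.6, -3.5, 0], 0], [10, [18.9, 1.2, 0], 0], [10, [18.0, 5.8, 0], 0], [10, [16.0, 10.1, 0], 0], [10, [13.0, 13.8, 0], 0]]
[[10, [9.1, 16.6, 0], 0], [10, [4.7, 18.3, 0], 0], [10, [-0.0, 18.9, 0], 0], [10, [-4.7, 18.3, 0], 0], [10, [-9.1, 16.6, 0], 0]]
[[10, [-13.0, 13.8, 0], 0], [10, [-16.0, 10.1, 0], 0], [10, [-18.0, 5.8, 0], 0], [10, [-18.9, 1.2, 0], 0], [10, [-18.6, -3.5, 0], 0]]
[[10, [-17.1, -8.1, 0], 0], [10, [-14.6, -12.1, 0], 0], [10, [-11.1, -15.3, 0], 0], [10, [-7.0, -17.6, 0], 0], [10, [-2.4, -18.8, 0], 0]]
```

Emit:
apply_moves([
  [10, [2.4, -18.8, 0], 0],
  [10, [7.0, -17.6, 0], 0],
  [10, [11.1, -15.3, 0], 0],
  [10, [14.6, -12.1, 0], 0],
  [10, [17.1, -8.1, 0], 0],
])

```text
t: 41.08
tool_pos: [0.6285, -0.1041, 0.3319]
orientation: [-0.139, 3.133, 0.036]
force: [-1.3, 10.6, 13.6]
opening: 0.0237
```

Emit:
apply_moves([
  [10, [18.6, -3.5, 0], 0],
  [10, [18.9, 1.2, 0], 0],
  [10, [18.0, 5.8, 0], 0],
  [10, [16.0, 10.1, 0], 0],
  [10, [13.0, 13.8, 0], 0],
])

```text
t: 41.7
tool_pos: [0.5423, -0.0845, 0.3322]
orientation: [-0.137, 3.131, 0.032]
force: [7.7, 3.7, 4.3]
opening: 0.0237
```

```bash

python3 -c "
from h import *
circ()
"
```

```text
angle 3.792 r 74.6 z 0.1652 F [-8.   3.1 -4.1] open 0.0237 t 41.7
```

Emit:
apply_moves([
  [10, [9.1, 16.6, 0], 0],
  [10, [4.7, 18.3, 0], 0],
  [10, [0, 18.9, 0], 0],
  [10, [-4.7, 18.3, 0], 0],
  [10, [-9.1, 16.6, 0], 0],
])

```text
t: 42.32
tool_pos: [0.5343, 0.0043, 0.3323]
orientation: [-0.138, 3.135, 0.031]
force: [8.3, -7.7, -0.3]
opening: 0.0234
```

Emit:
apply_moves([
  [10, [-13.0, 13.8, 0], 0],
  [10, [-16.0, 10.1, 0], 0],
  [10, [-18.0, 5.8, 0], 0],
  [10, [-18.9, 1.2, 0], 0],
  [10, [-18.6, -3.5, 0], 0],
])

```text
t: 42.95
tool_pos: [0.6156, 0.0392, 0.3321]
orientation: [0.139, -3.137, -0.033]
force: [-3.2, -5.4, 7.1]
opening: 0.0236
```

```bash

python3 -c "
from h import *
circ()
"
```

```text
angle 1.253 r 75.2 z 0.1651 F [ 3.7 -5.  -7.2] open 0.0236 t 42.95
```

Emit:
apply_moves([
  [10, [-17.1, -8.1, 0], 0],
  [10, [-14.6, -12.1, 0], 0],
  [10, [-11.1, -15.3, 0], 0],
  [10, [-7, -17.6, 0], 0],
  [10, [-2.4, -18.8, 0], 0],
])

```text
t: 43.58
tool_pos: [0.6744, -0.0275, 0.332]
orientation: [-0.14, 3.137, 0.036]
force: [-2.6, 1.9, 12.7]
opening: 0.0236
```

Emit:
apply_moves([
  [10, [0, -2, 0], 0],
  [10, [0, -2, 0], 0],
  [10, [0, 0, 0], 0],
])

```text
t: 43.95
tool_pos: [0.6744, -0.0291, 0.3322]
orientation: [-0.141, 3.136, 0.042]
force: [-1.0, 11.6, 10.4]
opening: 0.0235
```

```bash

python3 -c "
from h import *
circ()
go([.673,-.0235,.163],1.661)
"
```

```text
angle 6.269 r 76.4 z 0.1652 F [ -0.   11.9 -10.1] open 0.0235 t 43.95
t 43.95 grasp [ 0.6745 -0.0246  0.1652] jaw ang 1.661 open 0.0235 F [-1.  11.6 10.4] tilt [ 0.001  0.027 -1.   ] q6 [-0.13 -1.79]
delta [1.4 1.2 2.2]
yaw turn -0.0
delta after yaw [1.4 1.2 2.2]
```

Emit:
apply_moves([
  [10, [7.8, 1.5, 0.6], 0],
  [10, [7.6, 0, 1.8], 0],
  [10, [7.2, 0, 3], 0],
  [10, [6.7, 0, 4.1], 0],
  [10, [6, 0, 5.1], 0],
], grip_force=40)

```text
t: 44.58
tool_pos: [0.6396, -0.0314, 0.3197]
orientation: [-0.14, 3.133, 0.038]
force: [-5.6, 6.9, 20.0]
opening: 0.0229
```

Emit:
apply_moves([
  [10, [5.1, 0, 6], 0],
  [10, [4.1, 0, 6.7], 0],
  [10, [3, 0, 7.2], 0],
  [10, [1.8, 0, 7.6], 0],
  [10, [0.6, 0, 7.8], 0],
])

```text
t: 45.2
tool_pos: [0.6228, -0.0323, 0.282]
orientation: [0.14, -3.134, -0.038]
force: [-20.8, 5.2, 21.3]
opening: 0.0234
```

Emit:
apply_moves([
  [10, [0, 0, 1.5], 0],
  [10, [0, 0, 1], 0],
  [10, [0, 0, 0], 0],
])

```text
t: 45.58
tool_pos: [0.6225, -0.0322, 0.2782]
orientation: [0.139, -3.132, -0.039]
force: [-17.7, 5.2, 16.1]
opening: 0.0232
```

```bash

python3 -c "
from h import *
go([.6232,-.028,.116],1.661)
"
```

```text
t 45.58 grasp [ 0.6213 -0.0282  0.1113] jaw ang 1.66 open 0.0232 F [-17.7   5.2  16.1] tilt [-0.007  0.024 -1.   ] q6 [-0.14 -1.81]
delta [-1.9  0.1 -4.8]
yaw turn -0.001
delta after yaw [-1.9  0.1 -4.8]
```

Emit:
apply_moves([
  [45, [0, 0, 0], 0],
  [45, [0, 0, 0], 0],
  [45, [0, 0, -40], 0],
  [45, [0, 0, -50], 0],
  [45, [0, 0, -50], 0],
])

```text
t: 46.2
tool_pos: [0.6241, -0.0371, 0.4191]
orientation: [0.138, -3.138, -0.035]
force: [0.8, -0.0, -0.6]
opening: 0.0452
```

Emit:
apply_moves([
  [45, [50, -40, 0], 0],
  [45, [50, -40, 0], 0],
  [45, [40, -40, 0], 0],
  [45, [0, -50, 0], 0],
  [45, [0, 0, 0], 0],
])

```text
t: 46.82
tool_pos: [0.5012, -0.2193, 0.4139]
orientation: [-0.131, 3.138, 0.034]
force: [0.7, 1.6, -0.0]
opening: 0.0452
```

```bash

python3 -c "
from h import *
go([.623,-.028,.116],1.661)
c=viewer.get_calibration('top');im=viewer.read_camera('top');s=viewer.read_camera('side')
a=cv2.resize(im[85:225,120:270],None,fx=2.6,fy=2.6);b=cv2.resize(s[110:220,220:330],(400,364+36))[:364]
cv2.imwrite('pics/f.png',np.hstack([a,b]))
for n,p in dict(hinge=[.673,-.0235,.116],tipflat=[.598,-.0304,.116],tipup=[.673,-.0235,.191]).items():print(n,proj(c,p).round(1),proj(viewer.get_calibration('side'),p).round(1))
for I in(im,s):
    m=(I.max(2)<45).astype(np.uint8);n,l,st,ce=cv2.connectedComponentsWithStats(m)
    for i in range(1,n):
        if 20<st[i,4]<400 and 220<ce[i,0]<320:print(st[i],ce[i].round(1))
"
```

```text
t 46.83 grasp [ 0.5011 -0.2157  0.2469] jaw ang 1.654 open 0.0452 F [ 0.7  1.6 -0. ] tilt [-0.     0.022 -1.   ] q6 [-0.51 -2.17]
delta [-137.   174.   134.9]
yaw turn -0.007
delta after yaw [-138.1  173.1  134.9]
hinge [240.9 138.7] [294.1 168.7]
tipflat [243.4 163.2] [276.9 174.3]
tipup [240.4 132.3] [296.1 155.3]
[238 138   9  21 144] [241.9 148.3]
[282 175  25  30 381] [291.1 186.8]
[273 274  54  33 104] [306.5 293.4]
```

View pics/f.png

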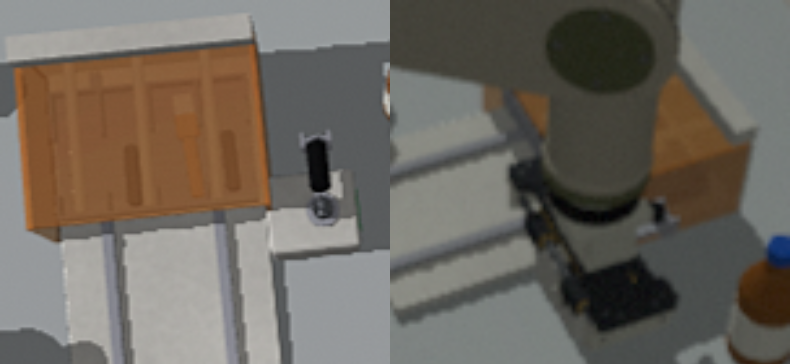

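The tray is in, with the tools visible through the hood, and the handle is down. It appears a few pixels off its starting look, so I'll compare it with the first image.

```bash

python3 -c "
from h import *
c=viewer.get_calibration('top');im=viewer.read_camera('top')
for I in(cv2.imread('pics/top0.png'),im):
  for T in(35,45,60):
    m=(I.max(2)<T).astype(np.uint8)[120:172,230:255];n,l,st,ce=cv2.connectedComponentsWithStats(m)
    for i in range(1,n):
        if 30<st[i,4]:print(T,st[i],ce[i].round(1))
  print(I[132:166,242].max(1).tolist())
for f in(0,.1,.2,.3,.5):
  u=np.array([.9958,.092,0]);h=np.array([.673,-.0235,.116])
  ax=-u*np.cos(f)+np.array([0,0,np.sin(f)]);nn=u*np.sin(f)+np.array([0,0,np.cos(f)])
  print(f,[proj(c,h+ax*L+nn*s).round(1)[1] for L,s in((.075,.012),(.075,-.012),(.01,.012))])
"
```

```text
35 [  8  20   9  23 159] [12.1 31.1]
45 [  8  20   9  24 165] [12.2 31.3]
60 [  7  20  11  29 198] [12.3 32.3]
[88, 89, 88, 87, 96, 116, 106, 75, 21, 4, 12, 13, 12, 14, 14, 14, 15, 14, 14, 16, 15, 17, 14, 15, 15, 15, 16, 17, 17, 11, 0, 60, 50, 84]
35 [  8  19   9  20 135] [11.9 28.3]
45 [  8  18   9  21 144] [11.9 28.3]
60 [  7  18  10  21 157] [11.9 28.2]
[93, 93, 93, 92, 104, 106, 43, 6, 9, 11, 14, 11, 14, 12, 11, 13, 13, 12, 11, 14, 13, 14, 15, 14, 11, 6, 0, 134, 102, 79, 83, 101, 75, 62]
0 [np.float64(162.4), np.float64(163.8), np.float64(141.0)]
0.1 [np.float64(161.4), np.float64(163.6), np.float64(140.5)]
0.2 [np.float64(160.2), np.float64(163.2), np.float64(140.0)]
0.3 [np.float64(158.8), np.float64(162.5), np.float64(139.5)]
0.5 [np.float64(155.2), np.float64(160.4), np.float64(138.4)]
```

Row 158 against 162 at the start means the fold is still about 0.5 rad. I'll press it down from above with closed fingers.

Emit:
apply_moves([
  [0, [-33, 43.5, 0], 0],
  [0, [-33, 43.5, 0], 0],
  [0, [-33, 43.5, 0], 0],
  [0, [-33, 43.5, 0], 0],
  [0, [0, 0, 0], 0],
], grip_force=20)

```text
t: 47.6
tool_pos: [0.6193, -0.0267, 0.4183]
orientation: [-0.148, 3.137, 0.036]
force: [-1.0, -1.0, 0.0]
opening: 0.0016
```

Emit:
apply_moves([
  [0, [0, 0, 25], 0],
  [0, [0, 0, 25], 0],
  [0, [0, 0, 10], 0],
  [0, [0, 0, 0], 0],
])

```text
t: 48.1
tool_pos: [0.6178, -0.0304, 0.3582]
orientation: [-0.138, 3.138, 0.034]
force: [-0.2, 0.0, -0.1]
opening: 0.0005
```

```bash

python3 -c "
from h import *
go([.6182,-.0286,.148],1.661)
"
```

```text
t 48.1 grasp [ 0.6177 -0.0267  0.1912] jaw ang 1.659 open 0.0005 F [-0.2  0.  -0.1] tilt [-0.001  0.022 -1.   ] q6 [-0.14 -1.8 ]
delta [-0.3 -2.8 43.2]
yaw turn -0.002
delta after yaw [-0.3 -2.8 43.2]
```

Emit:
apply_moves([
  [0, [0, -2.5, 10], 0],
  [0, [0, 0, 10], 0],
  [0, [0, 0, 8], 0],
  [0, [0, 0, 8], 0],
  [0, [0, 0, 0], 0],
])

```text
t: 48.72
tool_pos: [0.6182, -0.0322, 0.3216]
orientation: [-0.138, 3.138, 0.034]
force: [-0.2, -0.1, -0.3]
opening: 0.0006
```

```bash

python3 -c "
from h import *
go([.6182,-.0286,.148],1.661)
"
```

```text
t 48.73 grasp [ 0.6181 -0.0286  0.1546] jaw ang 1.659 open 0.0006 F [-0.2 -0.1 -0.3] tilt [-0.001  0.022 -1.   ] q6 [-0.14 -1.8 ]
delta [-0.  -0.2  6.6]
yaw turn -0.002
delta after yaw [-0.  -0.2  6.6]
```

Emit:
apply_moves([
  [0, [0, 0, 3], 0],
  [0, [0, 0, 2], 0],
  [0, [0, 0, 2], 0],
  [0, [0, 0, 0], 0],
])

```text
t: 49.22
tool_pos: [0.6185, -0.0321, 0.3156]
orientation: [-0.138, 3.137, 0.034]
force: [0.2, -0.5, 0.9]
opening: 0.0004
```

```bash

python3 -c "
from h import *
go([.6182,-.0286,.148],1.661)
w=viewer.get_calibration('wrist');im=viewer.read_camera('wrist');cv2.imwrite('pics/w20.png',im)
print(im[150:330:10,200:320:8].max(2))
"
```

```text
t 49.23 grasp [ 0.6186 -0.0285  0.1487] jaw ang 1.659 open 0.0004 F [ 0.2 -0.5  0.9] tilt [ 0.001  0.022 -1.   ] q6 [-0.14 -1.8 ]
delta [ 0.4 -0.1  0.7]
yaw turn -0.002
delta after yaw [ 0.4 -0.1  0.7]
[[114 181 183 183 181 183 182 182 186 183 184 180 185 185 189]
 [109 184 178 179 181 118 120 144 167 180 182 182 183 184 187]
 [100 114 121 115 100 112 108  98 154 152 183 189 182 185 185]
 [105 120 119 120 102  39  94  66 101 148 186 183 181 184 186]
 [109 122 121 112 102  67 160 160  71 117 118 118 114 133 130]
 [112 119 120 181 120  49  26  18  36 102 117 119 119 120 115]
 [113 117 119 177 182  10  14  26  26  43 114 122 118 117 120]
 [112 115 116 178 176  21  19  31  28  41 123 119 118 116 116]
 [110 116 118 141 168 104 105  15 104 107 122 119 114 114 114]
 [108 111 110 112 103 105 109  20 103 103 102 106 112 111 105]
 [110 109 108 105 108 102 104  18 103 103 106 111 110 111 103]
 [110 114 113 103 106 106  99  28 105 101 107 105 110 109 106]
 [ 26  24  33  29  25  27  29  24  30  25  20  27  28  29  26]
 [ 28  19  32  23  26  24  35  21  27  24  30  22  22  34  26]
 [ 27  30  30  30  30  25  38  28  33  28  32  34  24  24  25]
 [ 19  28  23  22  27  26  57  44  17  25  34  26  29  26  30]
 [ 40  39  44  39  40  41  65  55  38  39  44  38  34  42  38]
 [ 40  40  44  45  45  42  73  59  45  40  35  46  40  41  43]]
```

Emit:
apply_moves([
  [0, [0, 0, 1.5], 0],
  [0, [0, 0, 1.5], 0],
  [0, [0, 0, 0], 0],
])

```text
t: 49.65
tool_pos: [0.6185, -0.0321, 0.3134]
orientation: [-0.138, 3.137, 0.034]
force: [-3.2, 0.3, 5.3]
opening: 0.0006
```

```bash

python3 -c "
from h import *
go([.6182,-.0286,.145],1.661)
"
```

```text
t 49.65 grasp [ 0.6186 -0.0286  0.1465] jaw ang 1.659 open 0.0006 F [-3.2  0.3  5.3] tilt [ 0.001  0.021 -1.   ] q6 [-0.14 -1.8 ]
delta [ 0.4 -0.   1.5]
yaw turn -0.002
delta after yaw [ 0.4 -0.   1.5]
```

Emit:
apply_moves([
  [0, [0, 0, 2], 0],
  [0, [0, 0, 0], 0],
  [0, [0, 0, -40], 0],
  [0, [0, 0, -50], 0],
])

```text
t: 50.15
tool_pos: [0.618, -0.0339, 0.3999]
orientation: [0.138, -3.137, -0.035]
force: [0.1, 0.2, 0.1]
opening: 0.0004
```

Emit:
apply_moves([
  [0, [40, -45, 0], 0],
  [0, [40, -45, 0], 0],
  [0, [40, -45, 0], 0],
  [0, [0, -45, 0], 0],
  [0, [0, 0, 0], 0],
])

```text
t: 50.78
tool_pos: [0.514, -0.2264, 0.3962]
orientation: [-0.132, 3.137, 0.033]
force: [-0.4, 0.1, -0.2]
opening: 0.0006
```

```bash

python3 -c "
from h import *
c=viewer.get_calibration('top');im=viewer.read_camera('top')
cv2.imwrite('pics/g.png',im)
for T in(35,60):
    m=(im.max(2)<T).astype(np.uint8)[120:172,230:255];n,l,st,ce=cv2.connectedComponentsWithStats(m)
    for i in range(1,n):
        if 30<st[i,4]:print(T,st[i],ce[i].round(1))
a=cv2.imread('pics/top0.png');b=cv2.imread('pics/t11.png')
print(im[132:166,242].max(1).tolist())
# fixed features: gearbox front edge / hood, column profiles shift check
for I in (a,im): print(I[160:190,250].max(1).tolist(), I[90:110,190].max(1).tolist())
go([.6,-.03,.2])
"
```

```text
35 [  8  21   9  23 152] [12.3 32.2]
60 [  7  20  11  29 199] [12.5 33.4]
[93, 94, 92, 91, 102, 125, 117, 102, 61, 17, 10, 16, 18, 15, 17, 18, 16, 19, 17, 19, 19, 18, 19, 22, 20, 19, 22, 20, 20, 22, 12, 6, 82, 77]
[175, 118, 90, 90, 87, 88, 90, 89, 90, 123, 162, 166, 162, 162, 163, 163, 164, 166, 161, 152, 87, 67, 66, 145, 154, 150, 150, 148, 149, 149] [148, 148, 149, 156, 157, 157, 156, 157, 157, 157, 159, 167, 106, 68, 80, 120, 124, 122, 122, 132]
[183, 123, 94, 95, 90, 91, 94, 94, 93, 128, 171, 172, 169, 170, 169, 169, 171, 173, 170, 157, 91, 70, 70, 150, 161, 156, 156, 156, 155, 156] [155, 154, 157, 162, 164, 164, 163, 164, 164, 164, 165, 174, 110, 71, 87, 125, 130, 127, 128, 138]
t 50.83 grasp [ 0.5145 -0.2212  0.2293] jaw ang 1.656 open 0.0003 F [0.2 0.1 0.1] tilt [ 0.001  0.022 -1.   ] q6 [-0.51 -2.17]
delta [-101.4  182.5   33.5]
```

```bash
python3 -c "
from plant import order
print(order.close_job())"
```

```text
the job is handed in; nothing more can be done
None
```

I put all three tools away in the UV cabinet and handed the job in at about 51 s of the 210 s; no verdict was given. The tools present were two spatulas and one brush. I left the red decoys alone, and never went near the bottle, beaker or dish.

- **Crank out:** I unfolded the handle upright and wound the tray fully out. The first unfold stopped at about 1.47 rad, so I re-gripped and pushed the handle to its stop.
- **Loading:** one spatula went in bay 0, the brush in bay 1 and the other spatula in bay 2. My first grip on the brush caught its head, so I set it down and took it again by the handle.
- **Crank in:** I wound the tray back in until the crank met its stop. The first fold left the handle at about 0.5 rad, so I pressed it flat from above with closed fingers.

**Last checks**
- **Tools:** seen from above before winding in, each tool was in its own compartment with its head towards the hood. The brush sits about 13 mm off its bay centre across the tray; the limit is 24 mm. After winding in, all three were visible through the hood; I saw tilt only by eye and measured no positions again.
- **Tray:** it was fully in, with about 12 N of reaction against the stop.
- **Handle:** its outline in the top view ends within about one pixel of the starting flat pose.
- **Gripper tilt:** joint 6 reached its limit (2.66 rad) during one turn, leaving the gripper about 0.02 rad off vertical for the rest of the run. I saw no other effect from it.

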